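# Change the catalyst cartridges in a reactor drawer

### The arm

A 6-joint arm with a two-finger parallel gripper is mounted at the origin on the work surface. World frame = base frame: x ahead of the robot, y to its left, z up, the work surface at z = 0. Lengths are in m, angles in rad, forces in N, time in s.
With the tool pointing down it reaches from about 0.375 to 0.9 m from the base axis. Payload 3.1 kg.
Tool frame: the origin (TCP) lies midway between the tips of the shut fingers; the grasp point (between the pads) lies 19 mm behind it; z points along the fingers, y is the line along which they close (so a half turn about z gives the same grasp; the last joint's range is limited). The gripper opens to 87 mm and grips with 3 to 60 N. Pads are 19 mm wide; open, the fingers measure 117 mm over their backs; the gripper's body (75 mm by 190 mm) begins 51 mm behind the grasp point.
Start: joints at [-1.397, 0.527, 1.433, -0, 1.181, -0.178], TCP at [0.215, -0.587, 0.186] pointing down, gripper open.
Joint ranges: [-3.08, 3.08], [-0.75, 2.2], [0.22, 2.44], [-1.43, 4.57], [0, 2.65], [-2.85, 2.85]. Speed limits (rad/s): [2.79, 2.79, 3.14, 3.14, 3.14, 3.14].

### API

Orientations are given as a unit quaternion [x, y, z, w].
In Python, from rig import robot gives the robot as it stands. The module is installed in compiled form; this text tells all that it offers.
- The arm moves only by the tool play_rows, never from a script. Its arguments are lists of equal length, an entry for each row: "gripper": the closure, from -1 (fully open) to 1 (shut); "delta_pos": the shift along the tool's x, y, z in cm, a list of three; "turn": the turn, a rotation vector about the tool's x, y, z in rad, a list of three. A call has 1 to 12 rows; each row is the pose to reach, as a shift and turn from the pose commanded when the call began, along the tool's axes at that moment; what a row does not reach only later rows make up. A row lasts 1/8 s, in which the tool goes at most 62.5 mm and 10.7 degrees, less where a joint would pass 70% of its speed; a pose out of reach is approached as far as the arm can. A call with a gripper value outside its range is refused whole. The fingers move at their own pace and stop on an object; "squeeze" is the grip in N (left out, the last holds). Time passes only in rows, so rows that repeat a pose let the fingers close. It gives the time, the measured TCP pose, the force, the opening and the grip force at its end, in the units of the state.
- robot.get_obs(): the state, without advancing time (a new reading comes with each control period).
- robot.camera(name): name is "side" or "top" or "wrist"; returns a dict with "color" (400x640x3 uint8, red, green, blue), "vfov" (degrees; the focal length in pixels is half the picture's height over the tangent of half this angle, whatever the lens; pixels are square), "cx", "cy" (the principal point, pixels), "R" (3x3) and "t" (3): a world point X has camera coordinates R X + t. Camera axes: x right, y down, z forward; pixel columns grow to the right and rows downward; lengths in m; the calibration is good to about 2 mm. A picture is of the moment at which its call begins. There is no depth.
- robot.hand_in(): hands the job in; it is judged then, once.
The state is a dict: "time": time; "q": joint angles; "joint_velocities": joint speeds; "joint_torque": joint torques, N m; "position": TCP position; "tool_rot": TCP orientation; "ft_force": force on the tool from outside, world axes, zero at the start; "moment": the same for the moment, N m; "grip_width": finger opening in m; "grip_force": force on a finger pad.
Only numpy, scipy, OpenCV 4.12 (cv2) and the standard library are available. Lean on these libraries where they do the work, as an engineer would, in place of code of your own. Each camera call takes 0.05 s, during which the arm holds its last target. There are 200 camera calls.

### The job

Pull the reactor's cartridge drawer right open by its handle, move every used cartridge out of it to lie flat in the grey return tray, and press every new cartridge from the black mat down into an empty recess until it is flush. Then push the drawer fully home, and leave the beaker and the bottle undisturbed.

Things in the scene. Friction and masses are not known exactly. Their poses are not given: they have to be found in the camera images.
- drawer (a joint): how far the drawer is pulled out, m: 0 = home, 0.17 = at its stop. It slides level along -x of handle, stays where it is left, takes 3 to 6 N to move. It is in the base of a white unit on the bench, 250 mm wide, flat top 112 mm above the bench for the first 139 mm behind its front, then a housing 187 mm high.
- handle (a point): middle of the level handle bar, round steel, 12 mm thick, 130 mm long along its y, axis 70 mm above the bench, on a post 58 mm either side of the middle; its axis is 45 mm in front of the blue drawer front (244 mm wide, 15 mm thick, 6 to 92 mm above the bench). z up, x into the unit: the drawer opens along -x. Moves with the drawer.
- recess0 (a point): centre of the mouth of the recess at +y (the left, seen from the robot) of three in the drawer's aluminium deck, level with the deck's top, 36 mm above the bench, 130 mm behind the handle bar; 66 mm apart. Recess: 94 mm along x, 50 mm along y (2 mm to spare round a cartridge), 20 mm deep; a flush cartridge has its underside 20 mm below this point. Axes as handle; moves with the drawer.
- recess1 (a point): centre of the mouth of the recess in the middle of three in the drawer's aluminium deck, level with the deck's top, 36 mm above the bench, 130 mm behind the handle bar; 66 mm apart. Recess: 94 mm along x, 50 mm along y (2 mm to spare round a cartridge), 20 mm deep; a flush cartridge has its underside 20 mm below this point. Axes as handle; moves with the drawer.
- recess2 (a point): centre of the mouth of the recess at -y (the right) of three in the drawer's aluminium deck, level with the deck's top, 36 mm above the bench, 130 mm behind the handle bar; 66 mm apart. Recess: 94 mm along x, 50 mm along y (2 mm to spare round a cartridge), 20 mm deep; a flush cartridge has its underside 20 mm below this point. Axes as handle; moves with the drawer.
- spent0: a used cartridge, at the start in a recess of the drawer (two or three there; None if absent): steel block 90 x 46 x 20 mm (long side along its x), on it a central upright black grip bar 60 mm along x, 16 mm thick along y, 40 mm high (60 mm overall), brass studs beside the bar's ends; alike either way round, 0.3 kg. Origin: centre of its underside, z up.
- spent1: a used cartridge, at the start in a recess of the drawer (two or three there; None if absent): steel block 90 x 46 x 20 mm (long side along its x), on it a central upright black grip bar 60 mm along x, 16 mm thick along y, 40 mm high (60 mm overall), brass studs beside the bar's ends; alike either way round, 0.3 kg. Origin: centre of its underside, z up.
- spent2: a used cartridge, at the start in a recess of the drawer (two or three there; None if absent): steel block 90 x 46 x 20 mm (long side along its x), on it a central upright black grip bar 60 mm along x, 16 mm thick along y, 40 mm high (60 mm overall), brass studs beside the bar's ends; alike either way round, 0.3 kg. Origin: centre of its underside, z up.
- fresh0: a new cartridge, at the start on the black mat (two or three there; None if absent), looks like the used ones: steel block 90 x 46 x 20 mm (long side along its x), on it a central upright black grip bar 60 mm along x, 16 mm thick along y, 40 mm high (60 mm overall), brass studs beside the bar's ends; alike either way round, 0.3 kg. Origin: centre of its underside, z up.
- fresh1: a new cartridge, at the start on the black mat (two or three there; None if absent), looks like the used ones: steel block 90 x 46 x 20 mm (long side along its x), on it a central upright black grip bar 60 mm along x, 16 mm thick along y, 40 mm high (60 mm overall), brass studs beside the bar's ends; alike either way round, 0.3 kg. Origin: centre of its underside, z up.
- fresh2: a new cartridge, at the start on the black mat (two or three there; None if absent), looks like the used ones: steel block 90 x 46 x 20 mm (long side along its x), on it a central upright black grip bar 60 mm along x, 16 mm thick along y, 40 mm high (60 mm overall), brass studs beside the bar's ends; alike either way round, 0.3 kg. Origin: centre of its underside, z up.
- tray: grey plastic return tray fixed to the bench, 280 mm along its x, 170 mm along its y, walls 5 mm thick and 28 mm high, floor 5 mm thick, empty at the start, on one side of the unit. Origin: centre of its underside, z up.
- mat: black rubber mat fixed to the bench, 280 mm along its x, 170 mm along its y, 3 mm thick, on the other side of the unit. Origin: centre of its underside.
- beaker: bystander: glass beaker 70 mm across, 90 mm high. Origin: centre of its underside.
- bottle: bystander: white bottle with a yellow cap, 68 mm across, 170 mm high. Origin: centre of its underside.
There are look-alikes about, which are no part of the job. Leave any green look-alike of the fresh2 alone.

How it is judged:
On the way, in this order (a step that is already met when the one before it is completed fails the run):
1. the drawer is pulled right open (at least 140 of its 170 mm) (value of joint drawer above 0.14 m), for 0.2 s.
2. with the drawer open, every used cartridge lies flat in the return tray and every new one is flush in a recess (((horizontal distance between fresh0 and recess0 below 0.007 m and z of fresh0 in the frame of recess0 below -0.0165 m and angle between fresh0's own z axis and vertical below 0.06 rad) or (horizontal distance between fresh0 and recess1 below 0.007 m and z of fresh0 in the frame of recess1 below -0.0165 m and angle between fresh0's own z axis and vertical below 0.06 rad) or (horizontal distance between fresh0 and recess2 below 0.007 m and z of fresh0 in the frame of recess2 below -0.0165 m and angle between fresh0's own z axis and vertical below 0.06 rad)) and ((horizontal distance between fresh1 and recess0 below 0.007 m and z of fresh1 in the frame of recess0 below -0.0165 m and angle between fresh1's own z axis and vertical below 0.06 rad) or (horizontal distance between fresh1 and recess1 below 0.007 m and z of fresh1 in the frame of recess1 below -0.0165 m and angle between fresh1's own z axis and vertical below 0.06 rad) or (horizontal distance between fresh1 and recess2 below 0.007 m and z of fresh1 in the frame of recess2 below -0.0165 m and angle between fresh1's own z axis and vertical below 0.06 rad)) and ((horizontal distance between fresh2 and recess0 below 0.007 m and z of fresh2 in the frame of recess0 below -0.0165 m and angle between fresh2's own z axis and vertical below 0.06 rad) or (horizontal distance between fresh2 and recess1 below 0.007 m and z of fresh2 in the frame of recess1 below -0.0165 m and angle between fresh2's own z axis and vertical below 0.06 rad) or (horizontal distance between fresh2 and recess2 below 0.007 m and z of fresh2 in the frame of recess2 below -0.0165 m and angle between fresh2's own z axis and vertical below 0.06 rad)) and x of spent0 in the frame of tray between -0.12 and 0.12 m and y of spent0 in the frame of tray between -0.065 and 0.065 m and z of each of spent0, spent1, spent2 in the frame of tray below 0.01 m and angle between each of spent0, spent1, spent2's own z axis and vertical below 0.1 rad and x of spent1 in the frame of tray between -0.12 and 0.12 m and y of spent1 in the frame of tray between -0.065 and 0.065 m and x of spent2 in the frame of tray between -0.12 and 0.12 m and y of spent2 in the frame of tray between -0.065 and 0.065 m and value of joint drawer above 0.05 m), for 0.3 s.
3. the drawer is pushed fully home (value of joint drawer below 0.006 m), for 0.2 s.
At the end, for the whole second after the job is handed in: Every new cartridge sits in a recess with its block flush with the deck (within 3.5 mm, level), every used one stands flat on the floor of the return tray, all at rest, and the drawer is home within 6 mm (((horizontal distance between fresh0 and recess0 below 0.007 m and z of fresh0 in the frame of recess0 below -0.0165 m and angle between fresh0's own z axis and vertical below 0.06 rad) or (horizontal distance between fresh0 and recess1 below 0.007 m and z of fresh0 in the frame of recess1 below -0.0165 m and angle between fresh0's own z axis and vertical below 0.06 rad) or (horizontal distance between fresh0 and recess2 below 0.007 m and z of fresh0 in the frame of recess2 below -0.0165 m and angle between fresh0's own z axis and vertical below 0.06 rad)) and ((horizontal distance between fresh1 and recess0 below 0.007 m and z of fresh1 in the frame of recess0 below -0.0165 m and angle between fresh1's own z axis and vertical below 0.06 rad) or (horizontal distance between fresh1 and recess1 below 0.007 m and z of fresh1 in the frame of recess1 below -0.0165 m and angle between fresh1's own z axis and vertical below 0.06 rad) or (horizontal distance between fresh1 and recess2 below 0.007 m and z of fresh1 in the frame of recess2 below -0.0165 m and angle between fresh1's own z axis and vertical below 0.06 rad)) and ((horizontal distance between fresh2 and recess0 below 0.007 m and z of fresh2 in the frame of recess0 below -0.0165 m and angle between fresh2's own z axis and vertical below 0.06 rad) or (horizontal distance between fresh2 and recess1 below 0.007 m and z of fresh2 in the frame of recess1 below -0.0165 m and angle between fresh2's own z axis and vertical below 0.06 rad) or (horizontal distance between fresh2 and recess2 below 0.007 m and z of fresh2 in the frame of recess2 below -0.0165 m and angle between fresh2's own z axis and vertical below 0.06 rad)) and x of spent0 in the frame of tray between -0.12 and 0.12 m and y of spent0 in the frame of tray between -0.065 and 0.065 m and z of each of spent0, spent1, spent2 in the frame of tray below 0.01 m and angle between each of spent0, spent1, spent2's own z axis and vertical below 0.1 rad and x of spent1 in the frame of tray between -0.12 and 0.12 m and y of spent1 in the frame of tray between -0.065 and 0.065 m and x of spent2 in the frame of tray between -0.12 and 0.12 m and y of spent2 in the frame of tray between -0.065 and 0.065 m and value of joint drawer below 0.006 m and linear speed of each of fresh0, fresh1, fresh2, spent0, spent1, spent2 below 0.02 m/s); the robot touches nothing.
It fails at once if the beaker is knocked over or pushed more than 3 cm (distance of beaker from where it was at the start of the episode above 0.03 m or angle between beaker's own z axis and vertical above 0.5 rad).
It fails at once if the bottle is knocked over or pushed more than 3 cm (distance of bottle from where it was at the start of the episode above 0.03 m or angle between bottle's own z axis and vertical above 0.5 rad).
Of spent0, spent1, spent2 only 2 to 3 are there at a start; the rules pass over those that are not, and their reading is None.
Of fresh0, fresh1, fresh2 only 2 to 3 are there at a start; the rules pass over those that are not, and their reading is None.
At some moment in a run one of fresh0, fresh1, fresh2 may be knocked a few centimetres aside while the robot is not near it.
Once in a run the grip may slacken for a moment while it holds something.
It also fails if it takes over 208 s, if anything falls off the work surface, if the arm or the gripper's body presses on something with over 40 N, if the wrist force passes 120 N, or if a joint passes its speed limit or range.

## Working session

There is one attempt and no reset: what is moved stays moved. The work goes in short steps, Python scripts to look and compute and a tool call to move; the robot and the scene stay as the last step left them, time stands still between calls to the robot, and variables do not carry over. Pictures are saved under pics/ and viewed, at most 14 in all, crops included, and the job is handed in when it is done.

Besides the shell and the picture viewer there is one more tool, called after "Emit:" in YAML: its name, and indented under it one key for each argument. play_rows: Moves the arm, as the interface text tells. Its arguments: {"type":"object","properties":{"gripper":{"type":"array","items":{"type":"number"}},"delta_pos":{"type":"array","items":{"type":"array","items":{"type":"number"}}},"turn":{"type":"array","items":{"type":"array","items":{"type":"number"}}},"squeeze":{"type":"number"}},"required":["gripper","delta_pos","turn"]}

```bash
mkdir -p pics; ls; cat > h.py <<'E'
import numpy as np, cv2, pickle
from rig import robot
def shot(n,save=None):
    c=robot.camera(n)
    if save: cv2.imwrite('pics/'+save+'.png',c['color'][:,:,::-1]); pickle.dump(c,open('pics/'+save+'.pkl','wb'))
    return c
def F(c): return 200/np.tan(np.radians(c['vfov'])/2)
def ray(c,u,v):
    d=np.array([(u-c['cx'])/F(c),(v-c['cy'])/F(c),1]); R=np.array(c['R']); return -R.T@np.array(c['t']),R.T@d
def onz(c,u,v,z):
    o,d=ray(c,u,v); return o+d*(z-o[2])/d[2]
def tri(L):
    A=0;b=0
    for c,u,v in L:
        o,d=ray(c,u,v); d=d/np.linalg.norm(d); P=np.eye(3)-np.outer(d,d); A=A+P; b=b+P@o
    X=np.linalg.solve(A,b); return X
def proj(c,X):
    p=np.array(c['R'])@X+c['t']; return p[:2]/p[2]*F(c)+[c['cx'],c['cy']]
def load(s): return pickle.load(open('pics/'+s+'.pkl','rb'))
E
python3 - <<'E'
from h import *
for n in ['top','side','wrist']:
    c=shot(n,n+'0'); print(n,c['vfov'],c['cx'],c['cy'],np.round(c['R'],3).tolist(),np.round(c['t'],3))
print(robot.get_obs())
E
```

```text
pics
top 55.468194895813454 317.8852555864075 198.53985224643245 [[-0.01, -1.0, 0.018], [-0.983, 0.007, -0.185], [0.184, -0.019, -0.983]] [-0.069  0.576  0.923]
side 47.761488219031754 315.0888077317894 188.70290628254645 [[-0.855, -0.518, -0.013], [-0.354, 0.603, -0.714], [0.378, -0.606, -0.7]] [0.452 0.323 0.96 ]
wrist 68.89768479464749 318.82404678039916 205.37145534813294 [[0.346, -0.938, -0.002], [-0.898, -0.331, 0.291], [-0.273, -0.099, -0.957]] [-0.625 -0.036  0.392]
{'time': 0.15, 'q': array([-1.39748581e+00,  5.28267463e-01,  1.43360034e+00,  3.64866247e-06,
        1.18139362e+00, -1.78538990e-01]), 'joint_velocities': array([-2.51678764e-03, -2.56927022e-03, -2.40175410e-03, -3.83014184e-04,
        4.31710325e-05,  9.70019910e-04]), 'joint_torque': array([ 8.29104247e-04, -4.40430415e+01, -1.76842815e+01,  6.32675621e-02,
        5.52508759e-02, -1.12859141e-04]), 'position': array([ 0.21529466, -0.58609236,  0.18558979]), 'tool_rot': array([ 9.84564889e-01,  1.75017949e-01,  3.86845478e-06, -8.34380566e-04]), 'ft_force': array([ 0.21453952, -0.3951136 , -0.6086229 ]), 'moment': array([-0.03355479,  0.00619137, -0.01459535]), 'grip_force': 0.0, 'grip_width': 0.0867209176527305}
```

View pics/top0.png

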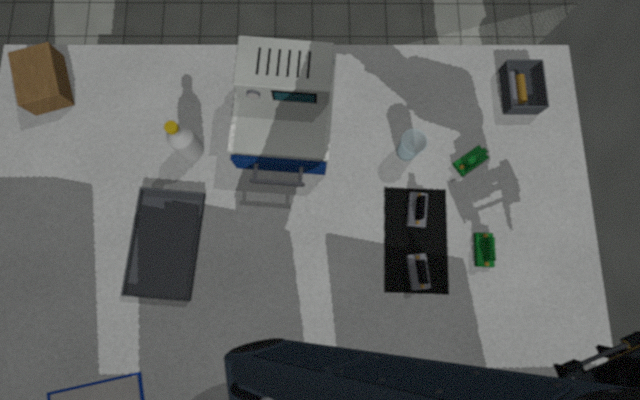

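View pics/side0.png

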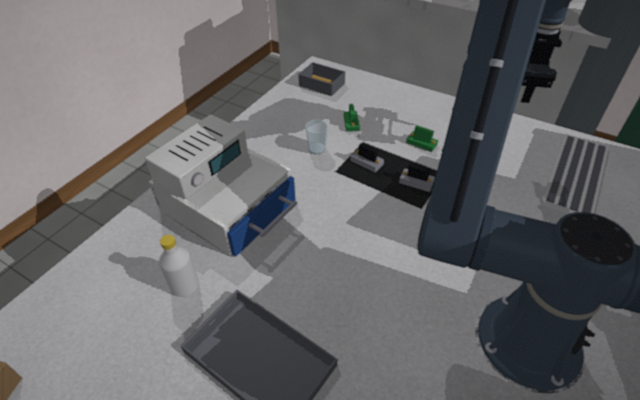

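Top picture: tray at (165,243), mat at (416,240), two grey/black cartridges on the mat at (418,210) and (419,271), green look-alikes at (470,160) and (484,250), an orange item in a box at (521,88), handle bar at (277,184), beaker (410,145), bottle (180,137). The side view agrees: cartridges at (367,158) and (417,180), greens at (351,118) and (422,138). The two grey ones on the mat are my choice; I'll check them in a close crop.

```bash
python3 - <<'E'
from h import *
c=load('top0'); s=load('side0')
a=cv2.resize(c['color'][140:310,370:470],None,fx=3,fy=3,interpolation=cv2.INTER_CUBIC)
b=cv2.resize(c['color'][140:310,215:350],None,fx=3,fy=3,interpolation=cv2.INTER_CUBIC)
cv2.imwrite('pics/z1.png',np.hstack([a,b])[:,:,::-1])
for n,u,v,z in [('tray',145,188,.028),('tray',204,193,.028),('tray',123,296,.028),('tray',190,300,.028),('mat',385,188,.003),('mat',445,190,.003),('mat',385,291,.003),('mat',447,293,.003),('bar',250,183,.07),('bar',303,185,.07),('beaker',410,145,.05),('bottle',180,137,.1),('c1',420,208,.06),('c2',421,271,.06)]:
    print(n,np.round(onz(c,u,v,z),3))
E
```

```text
tray [0.611 0.38  0.028]
tray [0.597 0.225 0.028]
tray [0.336 0.414 0.028]
tray [0.324 0.248 0.028]
mat [ 0.613 -0.258  0.003]
mat [ 0.606 -0.423  0.003]
mat [ 0.339 -0.247  0.003]
mat [ 0.332 -0.408  0.003]
bar [0.613 0.098 0.07 ]
bar [ 0.607 -0.036  0.07 ]
beaker [ 0.719 -0.321  0.05 ]
bottle [0.726 0.271 0.1  ]
c1 [ 0.548 -0.334  0.06 ]
c2 [ 0.39  -0.327  0.06 ]
```

View pics/z1.png

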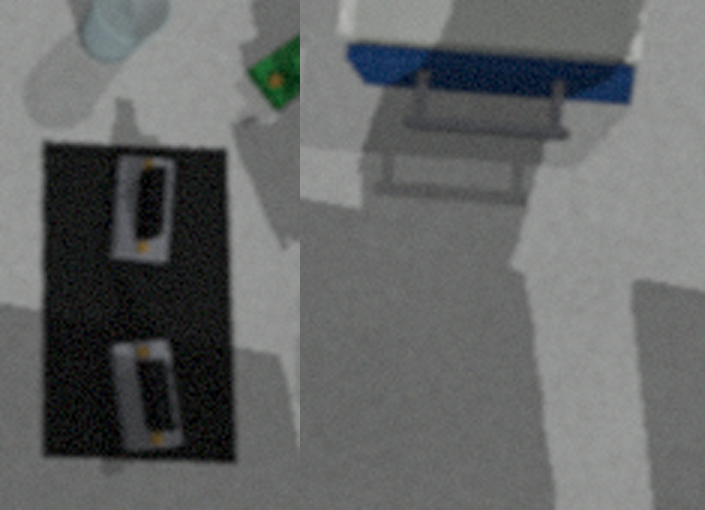

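```bash
cat >> h.py <<'E'
from scipy.spatial.transform import Rotation as Ro
def go(p,yaw=None,p0=None,y0=None):
    o=robot.get_obs(); R=Ro.from_quat(o['tool_rot']).as_matrix()
    y=np.arctan2(R[1,0],R[0,0]); d=R.T@(np.array(p)-o['position'])*100
    print('dpos cm',np.round(d,2),'turn z',None if yaw is None else round(y-yaw,3),'yaw',round(y,4),'tilt z',np.round(R[:,2],4),'rows',np.linalg.norm(d)/6.25)
E
python3 - <<'E'
from h import *
c=load('wrist0'); R=np.array(c['R']); C=-R.T@c['t']; o=robot.get_obs()
print(C, Ro.from_quat(o['tool_rot']).as_matrix().T@(C-o['position']))
t=load('top0'); s=load('side0')
print('bar',onz(t,250.2,181,.07),onz(t,304,184.3,.07))
go([0.48,0.03,0.26],-0.045)
E
```

```text
[ 0.29008627 -0.55944877  0.3842421 ] [ 0.07945148  0.00043825 -0.1986295 ]
bar [0.61870418 0.09779715 0.07      ] [ 0.60923757 -0.03876678  0.07      ]
dpos cm [ 46.08 -48.72  -7.35] turn z 0.397 yaw 0.3518 tilt z [-3.0e-04  1.6e-03 -1.0e+00] rows 10.79467232990863
```

Emit:
play_rows:
  gripper: [1,1,1,1,1,1,1,1,1,1,1,1]
  delta_pos:
    - [46,-48.7,-7.3]
    - [46,-48.7,-7.3]
    - [46,-48.7,-7.3]
    - [46,-48.7,-7.3]
    - [46,-48.7,-7.3]
    - [46,-48.7,-7.3]
    - [46,-48.7,-7.3]
    - [46,-48.7,-7.3]
    - [46,-48.7,-7.3]
    - [46,-48.7,-7.3]
    - [46,-48.7,-7.3]
    - [46,-48.7,-7.3]
  turn:
    - [0,0,0.397]
    - [0,0,0.397]
    - [0,0,0.397]
    - [0,0,0.397]
    - [0,0,0.397]
    - [0,0,0.397]
    - [0,0,0.397]
    - [0,0,0.397]
    - [0,0,0.397]
    - [0,0,0.397]
    - [0,0,0.397]
    - [0,0,0.397]
  squeeze: 30

```text
time: 1.65
position: [0.4803, 0.0319, 0.2596]
tool_rot: [1.0, -0.02, 0.001, -0.0]
ft_force: [0.6, -0.4, -0.7]
grip_width: 0.0005
grip_force: 0.0
```

```bash
python3 - <<'E'
from h import *
c=shot('wrist','w1'); o=robot.get_obs(); print(o['position'],o['time'])
for X in [[.6187,.0978,.07],[.609,-.0388,.07]]: print(proj(c,np.array(X)))
go([.6,.03,.26],-0.055)
E
```

```text
[0.47933066 0.03022864 0.25919092] 1.7
[259.78593958  68.80511544]
[371.87120516  72.756707  ]
dpos cm [12.06 -0.48 -0.09] turn z 0.013 yaw -0.0415 tilt z [-4.e-04 -4.e-04 -1.e+00] rows 1.9307563398975949
```

View pics/w1.png

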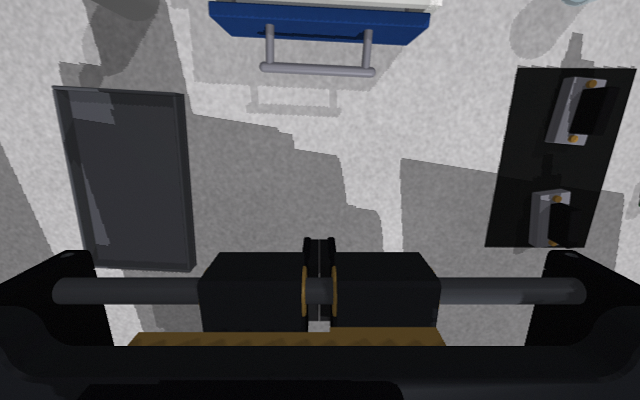

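```bash
python3 - <<'E'
from h import *
t=load('top0'); w=load('w1')
L=[tri([(t,250.2,181),(w,262,68)]),tri([(t,304,184.3),(w,374.5,72)])]; print(L)
P=[onz(w,262,68,.07),onz(w,374.5,72,.07)]; print(P)
m=(P[0]+P[1])/2; d=P[0]-P[1]; yaw=np.arctan2(-d[0],d[1]); print(m,yaw)
x=np.array([np.cos(yaw),np.sin(yaw)])
for h in (.12,.05):
  go([*(m[:2]+.020*x),h],yaw)
E
```

```text
[array([0.62197096, 0.09887671, 0.05525046]), array([ 0.60732516, -0.03937544,  0.08217148])]
[array([0.61949076, 0.09501725, 0.07      ]), array([ 0.6097267, -0.041999 ,  0.07     ])]
[0.61460873 0.02650913 0.07      ] -0.07114181451355957
dpos cm [15.54 -0.14 13.91] turn z 0.03 yaw -0.0415 tilt z [-4.e-04 -4.e-04 -1.e+00] rows 3.3369156097012866
dpos cm [15.54 -0.14 20.91] turn z 0.03 yaw -0.0415 tilt z [-4.e-04 -4.e-04 -1.e+00] rows 4.1686938639509785
```

Emit:
play_rows:
  gripper: [1,1,1,1,1,1,1,1,1]
  delta_pos:
    - [5.5,0,0]
    - [11,0,4]
    - [15.5,-0.1,9]
    - [15.5,-0.1,13.9]
    - [15.5,-0.1,13.9]
    - [15.5,-0.1,17]
    - [15.5,-0.1,20.5]
    - [15.5,-0.1,20.9]
    - [15.5,-0.1,20.9]
  turn:
    - [0,0,0.03]
    - [0,0,0.03]
    - [0,0,0.03]
    - [0,0,0.03]
    - [0,0,0.03]
    - [0,0,0.03]
    - [0,0,0.03]
    - [0,0,0.03]
    - [0,0,0.03]

```text
time: 2.82
position: [0.6354, 0.0223, 0.0527]
tool_rot: [0.999, -0.038, 0.001, 0.0]
ft_force: [-0.3, 0.7, 1.4]
grip_width: 0.0007
grip_force: 0.0
```

Emit:
play_rows:
  gripper: [1,1,1,1,1,1,1,1,1,1,1]
  delta_pos:
    - [-1,0,0]
    - [-3,0,0]
    - [-5,0,0]
    - [-7,0,0]
    - [-9,0,0]
    - [-11,0,0]
    - [-13,0,0]
    - [-15,0,0]
    - [-16.5,0,0]
    - [-17,0,0]
    - [-17,0,0]
  turn:
    - [0,0,0]
    - [0,0,0]
    - [0,0,0]
    - [0,0,0]
    - [0,0,0]
    - [0,0,0]
    - [0,0,0]
    - [0,0,0]
    - [0,0,0]
    - [0,0,0]
    - [0,0,0]

```text
time: 4.2
position: [0.4653, 0.0357, 0.0508]
tool_rot: [0.999, -0.038, 0.001, 0.0]
ft_force: [0.6, -0.1, -0.2]
grip_width: 0.0006
grip_force: 0.0
```

Emit:
play_rows:
  gripper: [1,1,1,1,1,1,1,1]
  delta_pos:
    - [0.6,0,0]
    - [0.6,0,-4]
    - [0.6,0,-10]
    - [2,0,-15]
    - [4.5,0,-20]
    - [4.5,0,-25]
    - [4.5,0,-27]
    - [4.5,0,-27]
  turn:
    - [0,0,0]
    - [0,0,0]
    - [0,0,0]
    - [0,0,0]
    - [0,0,0]
    - [0,0,0]
    - [0,0,0]
    - [0,0,0]

```text
time: 5.2
position: [0.5116, 0.0321, 0.3223]
tool_rot: [0.999, -0.038, 0.003, 0.0]
ft_force: [0.2, 0.4, -0.1]
grip_width: 0.0006
grip_force: 0.0
```

```bash
python3 - <<'E'
from h import *
c=shot('wrist','w2'); t=shot('top','top2'); o=robot.get_obs(); print(o['position'],o['time'],o['ft_force'])
E
```

```text
[0.50935727 0.03241923 0.3194182 ] 5.3 [-0.18954805 -0.39185044 -0.63251554]
```

View pics/w2.png

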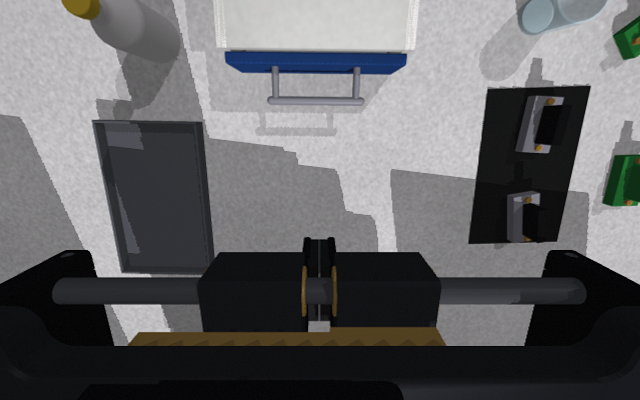

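```bash
python3 - <<'E'
from h import *
c=load('w2'); w=load('w1'); P=[onz(c,269,100,.07),onz(c,362,101,.07)]; print(P)
print(tri([(w,262,68),(c,269,100)]),tri([(w,374.5,72),(c,362,101)]))
E
```

```text
[array([0.62098288, 0.09590134, 0.07      ]), array([ 0.60955431, -0.0393223 ,  0.07      ])]
[0.6223151  0.09852648 0.05134944] [ 0.60855646 -0.03863348  0.0825206 ]
```

```bash
python3 - <<'E'
from h import *
t=shot('top'); s=shot('side')
a=cv2.resize(t['color'][100:300,200:400],(400,400),interpolation=cv2.INTER_CUBIC)
b=cv2.resize(s['color'][120:320,140:340],(400,400),interpolation=cv2.INTER_CUBIC)
cv2.imwrite('pics/z3.png',np.hstack([a,b])[:,:,::-1])
E
```

```text
(no output)
```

View pics/z3.png

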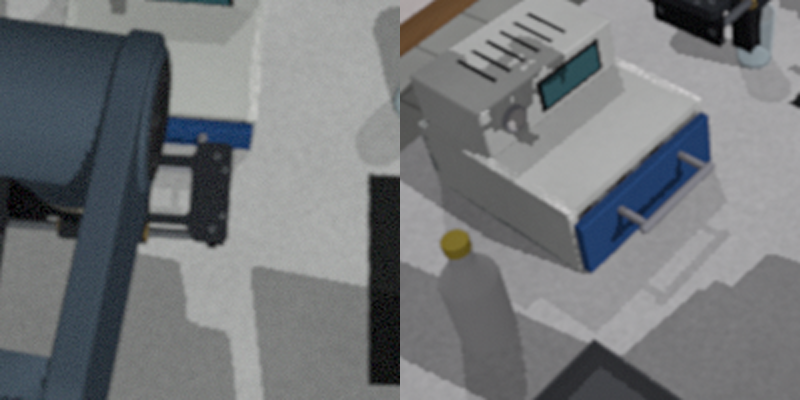

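```bash
python3 - <<'E'
from h import *
s=load('side0');w=load('w1');t=load('top0');w2=load('w2')
for a in (s,t,w,w2): pass
print(tri([(s,262.5,232.5),(w,262,68),(w2,269,100)]),tri([(s,296,203.5),(w,374.5,72),(w2,362,101)]))
print(tri([(s,262.5,232.5),(t,250.2,181)]),tri([(s,296,203.5),(t,304,184.3)]))
for X in ([.621,.097,.07],[.609,-.04,.07]): print(proj(s,np.array(X)))
E
```

```text
[0.61906393 0.09389892 0.07813149] [ 0.6106122  -0.04182844  0.06116184]
[0.61603038 0.09592841 0.08205353] [ 0.61002692 -0.0388909   0.06399973]
[261.11487854 235.24866628]
[296.24136851 201.71251257]
```

```bash
python3 - <<'E'
from h import *
yaw=-.08; x=np.array([np.cos(yaw),np.sin(yaw)]); m=np.array([.615,.027])
for h in (.14,.045): go([*(m+.021*x),h],yaw)
E
```

```text
dpos cm [12.79 -0.24 17.83] turn z 0.005 yaw -0.0753 tilt z [-3.3e-03  5.0e-04 -1.0e+00] rows 3.5106018484529518
dpos cm [12.82 -0.23 27.33] turn z 0.005 yaw -0.0753 tilt z [-3.3e-03  5.0e-04 -1.0e+00] rows 4.829698847798143
```

Emit:
play_rows:
  gripper: [1,1,1,1,1,1,1,1,1]
  delta_pos:
    - [5,0,4]
    - [10,0,8]
    - [12.8,-0.2,13]
    - [12.8,-0.2,17.8]
    - [12.8,-0.2,17.8]
    - [12.8,-0.2,22]
    - [12.8,-0.2,26]
    - [12.8,-0.2,27.3]
    - [12.8,-0.2,27.3]
  turn:
    - [0,0,0]
    - [0,0,0]
    - [0,0,0]
    - [0,0,0]
    - [0,0,0]
    - [0,0,0]
    - [0,0,0]
    - [0,0,0]
    - [0,0,0]

```text
time: 6.52
position: [0.6379, 0.0247, 0.0482]
tool_rot: [0.999, -0.038, 0.0, 0.0]
ft_force: [0.4, -0.1, 0.1]
grip_width: 0.0005
grip_force: 0.0
```

```bash
python3 - <<'E'
from h import *
w=shot('wrist'); s=shot('side'); print(robot.get_obs()['position'],robot.get_obs()['ft_force'])
b=cv2.resize(s['color'][140:290,200:400],(600,450),interpolation=cv2.INTER_CUBIC)
a=w['color'][:,220:420]; a=np.vstack([a,np.zeros((50,200,3),np.uint8)])
cv2.imwrite('pics/z4.png',np.hstack([a,b])[:,:,::-1])
E
```

```text
[0.63917364 0.02456211 0.04952842] [ 0.4869287  -0.11581521 -0.02129896]
```

View pics/z4.png

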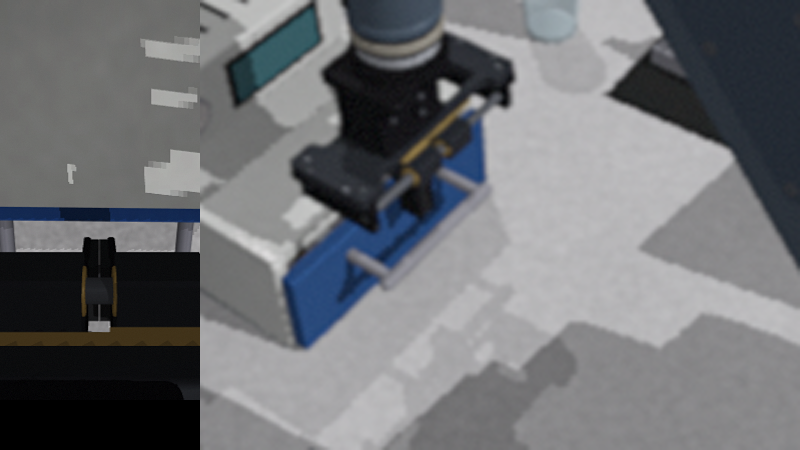

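Emit:
play_rows:
  gripper: [1,1,1,1,1]
  delta_pos:
    - [-1,0,0]
    - [-2,0,0]
    - [-3,0,0]
    - [-4,0,0]
    - [-5,0,0]
  turn:
    - [0,0,0]
    - [0,0,0]
    - [0,0,0]
    - [0,0,0]
    - [0,0,0]

```text
time: 7.25
position: [0.5868, 0.0286, 0.0474]
tool_rot: [0.999, -0.038, -0.0, -0.0]
ft_force: [-0.9, 0.1, 0.2]
grip_width: 0.0002
grip_force: 0.0
```

```bash
python3 - <<'E'
from h import *
s=shot('side'); p=robot.get_obs()['position'];print(p,robot.get_obs()['ft_force'],proj(s,p))
b=cv2.resize(s['color'][140:290,200:400],(600,450),interpolation=cv2.INTER_CUBIC)
cv2.imwrite('pics/z5.png',b[:,:,::-1])
E
```

```text
[0.5847212  0.02894416 0.04716056] [-1.42059565 -0.16824477 -0.80340867] [289.80620888 228.70090023]
```

View pics/z5.png

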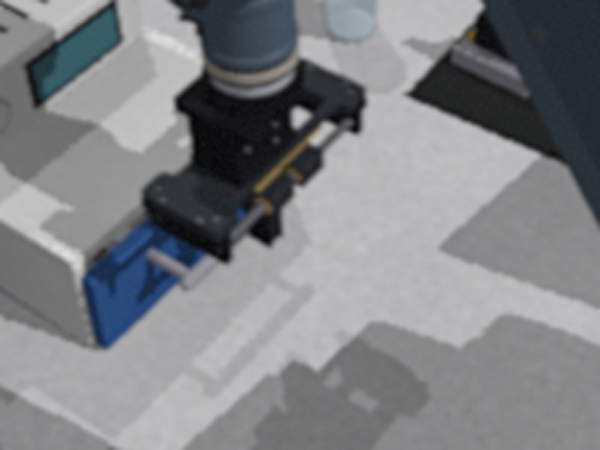

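```bash
python3 - <<'E'
from h import *
w=shot('wrist','w5'); o=robot.get_obs(); p=o['position']; R=Ro.from_quat(o['tool_rot']).as_matrix()
for z in (0,-.01,-.02,-.03):
  print(z,[np.round(proj(w,p+R@np.array([x,0,z]))) for x in (.0095,0,-.0095)])
go([.56,.0286,.047]); go([.62,.0286,.2])
s=load('side0')
for X in ([.585,.029,.047],[.585,.029,.06],[.585,.029,.07]):print((proj(s,np.array(X))-[200,140])*3)
E
```

```text
0 [array([318., 217.]), array([318., 229.]), array([318., 241.])]
-0.01 [array([318., 222.]), array([318., 235.]), array([318., 247.])]
-0.02 [array([318., 227.]), array([318., 240.]), array([318., 253.])]
-0.03 [array([318., 233.]), array([318., 247.]), array([318., 260.])]
dpos cm [-2.56  0.21  0.02] turn z None yaw -0.0751 tilt z [-2.2e-03  3.0e-04 -1.0e+00] rows 0.411602123387308
dpos cm [  3.39  -0.24 -15.29] turn z None yaw -0.0751 tilt z [-2.2e-03  3.0e-04 -1.0e+00] rows 2.505853508597433
[269.11304324 266.14269179]
[268.28351739 255.89221159]
[267.6362072 247.8933768]
```

```bash
python3 - <<'E'
from h import *
w=load('w5')
cv2.imwrite('pics/z6.png',cv2.resize(w['color'][140:340,220:420],(600,600),interpolation=cv2.INTER_CUBIC)[:,:,::-1])
E
```

```text
(no output)
```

View pics/z6.png

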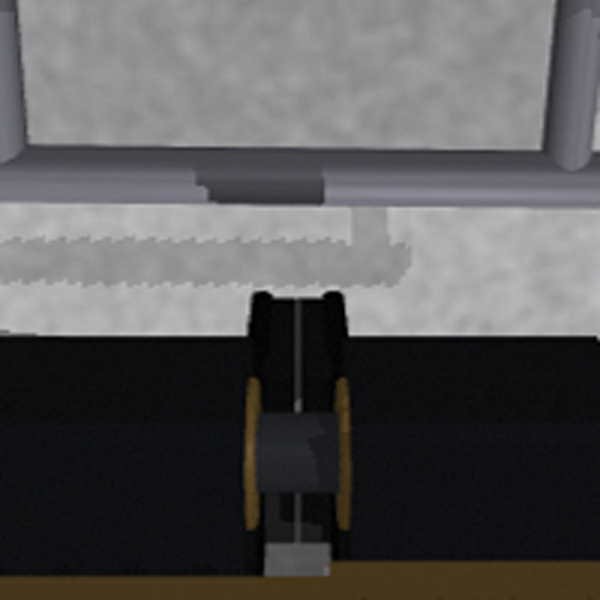

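The fingertips show about 25–30 mm higher than the reported TCP, both in the side view (tip near (290,221), where the TCP projects to (290,229)) and in the wrist view (tip row 238). I'll calibrate this by touching the bare bench.

Emit:
play_rows:
  gripper: [1,1,1,1,1,1,1]
  delta_pos:
    - [-4,0,0]
    - [-8.5,0,1]
    - [-8.5,0,3]
    - [-8.5,0,4]
    - [-8.5,0,4.3]
    - [-8.5,0,4.5]
    - [-8.5,0,4.5]
  turn:
    - [0,0,0]
    - [0,0,0]
    - [0,0,0]
    - [0,0,0]
    - [0,0,0]
    - [0,0,0]
    - [0,0,0]

```text
time: 8.22
position: [0.5034, 0.0348, 0.0025]
tool_rot: [0.999, -0.038, 0.0, 0.0]
ft_force: [0.3, -0.6, 0.6]
grip_width: 0.0006
grip_force: 0.0
```

```bash
python3 - <<'E'
from h import *
s=shot('side'); w=shot('wrist'); o=robot.get_obs();p=o['position'];print(p,o['ft_force'],proj(s,p))
b=cv2.resize(s['color'][180:280,240:370],(520,400),interpolation=cv2.INTER_CUBIC)
cv2.imwrite('pics/z7.png',np.hstack([b,w['color'][:,180:460]])[:,:,::-1])
E
```

```text
[0.50326774 0.03485042 0.00263694] [-0.04353236 -0.69799787 -0.24733001] [316.67006776 254.55786075]
```

View pics/z7.png

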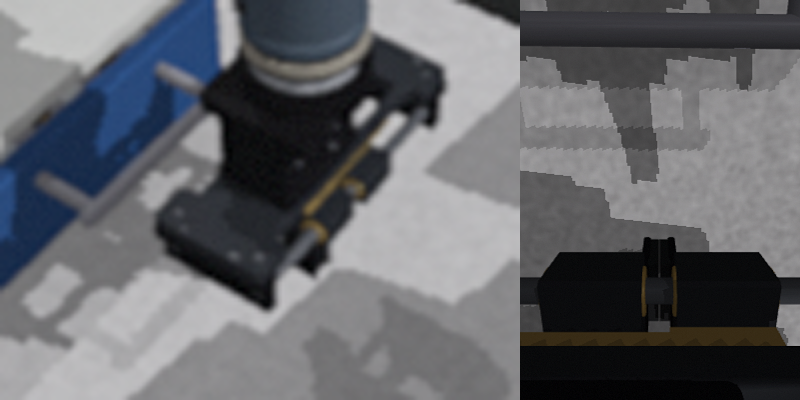

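Emit:
play_rows:
  gripper: [1,1,1,1,1]
  delta_pos:
    - [0,0,0.6]
    - [0,0,1.2]
    - [0,0,1.6]
    - [0,0,1.8]
    - [0,0,1.8]
  turn:
    - [0,0,0]
    - [0,0,0]
    - [0,0,0]
    - [0,0,0]
    - [0,0,0]

```text
time: 8.95
position: [0.5027, 0.0349, -0.0159]
tool_rot: [0.999, -0.038, -0.0, -0.0]
ft_force: [0.6, 0.5, 0.4]
grip_width: 0.0002
grip_force: 0.0
```

Emit:
play_rows:
  gripper: [1,1,1]
  delta_pos:
    - [0,0,0.3]
    - [0,0,0.4]
    - [0,0,0.4]
  turn:
    - [0,0,0]
    - [0,0,0]
    - [0,0,0]

```text
time: 9.32
position: [0.5028, 0.0349, -0.0197]
tool_rot: [0.999, -0.038, -0.0, -0.0]
ft_force: [0.5, 0.4, -0.0]
grip_width: 0.0002
grip_force: 0.0
```

Emit:
play_rows:
  gripper: [1,1,1]
  delta_pos:
    - [0,0,0.3]
    - [0,0,0.4]
    - [0,0,0.4]
  turn:
    - [0,0,0]
    - [0,0,0]
    - [0,0,0]

```text
time: 9.7
position: [0.5027, 0.0349, -0.0238]
tool_rot: [0.999, -0.038, -0.0, -0.0]
ft_force: [-0.4, 0.6, -0.2]
grip_width: 0.0007
grip_force: 0.0
```

Emit:
play_rows:
  gripper: [1,1,1]
  delta_pos:
    - [0,0,0.2]
    - [0,0,0.3]
    - [0,0,0.3]
  turn:
    - [0,0,0]
    - [0,0,0]
    - [0,0,0]

```text
time: 10.07
position: [0.5027, 0.0349, -0.0267]
tool_rot: [0.999, -0.038, -0.0, -0.0]
ft_force: [0.5, 0.2, -0.6]
grip_width: 0.0005
grip_force: 0.0
```

Emit:
play_rows:
  gripper: [1,1]
  delta_pos:
    - [0,0,0.2]
    - [0,0,0.2]
  turn:
    - [0,0,0]
    - [0,0,0]

```text
time: 10.32
position: [0.5027, 0.0349, -0.0288]
tool_rot: [0.999, -0.038, -0.0, -0.0]
ft_force: [-0.8, 0.8, 0.4]
grip_width: 0.0003
grip_force: 0.0
```

Emit:
play_rows:
  gripper: [1,1]
  delta_pos:
    - [0,0,0.2]
    - [0,0,0.2]
  turn:
    - [0,0,0]
    - [0,0,0]

```text
time: 10.58
position: [0.5027, 0.0349, -0.0308]
tool_rot: [0.999, -0.038, -0.0, -0.0]
ft_force: [0.3, -0.4, -0.0]
grip_width: 0.0004
grip_force: 0.0
```

Emit:
play_rows:
  gripper: [1,1]
  delta_pos:
    - [0,0,0.2]
    - [0,0,0.2]
  turn:
    - [0,0,0]
    - [0,0,0]

```text
time: 10.82
position: [0.5027, 0.0349, -0.0328]
tool_rot: [0.999, -0.038, -0.0, -0.0]
ft_force: [0.5, 1.3, 0.1]
grip_width: 0.0007
grip_force: 0.0
```

Emit:
play_rows:
  gripper: [1,1]
  delta_pos:
    - [0,0,0.2]
    - [0,0,0.2]
  turn:
    - [0,0,0]
    - [0,0,0]

```text
time: 11.08
position: [0.5027, 0.0349, -0.0348]
tool_rot: [0.999, -0.038, -0.0, -0.0]
ft_force: [-0.2, -0.6, 0.2]
grip_width: 0.0001
grip_force: 0.0
```

Emit:
play_rows:
  gripper: [1,1]
  delta_pos:
    - [0,0,0.2]
    - [0,0,0.2]
  turn:
    - [0,0,0]
    - [0,0,0]

```text
time: 11.32
position: [0.503, 0.0349, -0.0358]
tool_rot: [0.999, -0.038, 0.0, 0.0]
ft_force: [-1.0, 0.2, 8.0]
grip_width: 0.0005
grip_force: 4.0
```

Emit:
play_rows:
  gripper: [1,1]
  delta_pos:
    - [0,0,0.2]
    - [0,0,0.2]
  turn:
    - [0,0,0]
    - [0,0,0]

```text
time: 11.58
position: [0.503, 0.0349, -0.0359]
tool_rot: [0.999, -0.037, 0.001, 0.0]
ft_force: [-3.6, 0.1, 24.4]
grip_width: 0.0004
grip_force: 12.3
```

Emit:
play_rows:
  gripper: [1,1]
  delta_pos:
    - [0,0,0.2]
    - [0,0,0.2]
  turn:
    - [0,0,0]
    - [0,0,0]

```text
time: 11.82
position: [0.5031, 0.0348, -0.036]
tool_rot: [0.999, -0.037, 0.001, 0.0]
ft_force: [-6.3, 0.7, 41.8]
grip_width: 0.0003
grip_force: 20.8
```

Emit:
play_rows:
  gripper: [1,1,1,1,1,1,1,1,1,1]
  delta_pos:
    - [0,0,-5]
    - [0,0,-11]
    - [4,0,-11]
    - [9,0,-11]
    - [13.3,0,-11]
    - [13.3,0,-11]
    - [13.3,0,-8.5]
    - [13.3,0,-6]
    - [13.3,0,-5.9]
    - [13.3,0,-5.9]
  turn:
    - [0,0,0]
    - [0,0,0]
    - [0,0,0]
    - [0,0,0]
    - [0,0,0]
    - [0,0,0]
    - [0,0,0]
    - [0,0,0]
    - [0,0,0]
    - [0,0,0]

```text
time: 13.08
position: [0.6346, 0.0251, 0.0187]
tool_rot: [0.999, -0.038, -0.001, -0.0]
ft_force: [-0.2, 0.4, 0.2]
grip_width: 0.0005
grip_force: 0.0
```

Emit:
play_rows:
  gripper: [1,1,1,1]
  delta_pos:
    - [-1,0,0]
    - [-2,0,0]
    - [-3,0,0]
    - [-4,0,0]
  turn:
    - [0,0,0]
    - [0,0,0]
    - [0,0,0]
    - [0,0,0]

```text
time: 13.58
position: [0.5958, 0.028, 0.0193]
tool_rot: [0.999, -0.038, 0.001, -0.0]
ft_force: [3.3, 1.1, 2.2]
grip_width: 0.0005
grip_force: 1.8
```

Emit:
play_rows:
  gripper: [1,1,1,1,1,1,1,1]
  delta_pos:
    - [-2,0,0]
    - [-4.5,0,0]
    - [-7,0,0]
    - [-9.5,0,0]
    - [-12,0,0]
    - [-13.3,0,0]
    - [-13.6,0,0]
    - [-13.6,0,0]
  turn:
    - [0,0,0]
    - [0,0,0]
    - [0,0,0]
    - [0,0,0]
    - [0,0,0]
    - [0,0,0]
    - [0,0,0]
    - [0,0,0]

```text
time: 14.58
position: [0.4638, 0.038, 0.0188]
tool_rot: [0.999, -0.038, 0.004, -0.0]
ft_force: [6.9, 3.0, -2.7]
grip_width: 0.0009
grip_force: 3.5
```

Emit:
play_rows:
  gripper: [1,1,1,1,1,1,1]
  delta_pos:
    - [0.7,0,0]
    - [0.7,0,-4]
    - [0.7,0,-10]
    - [0.7,0,-16]
    - [0,0,-22]
    - [0,0,-25]
    - [0,0,-25]
  turn:
    - [0,0,0]
    - [0,0,0]
    - [0,0,0]
    - [0,0,0]
    - [0,0,0]
    - [0,0,0]
    - [0,0,0]

```text
time: 15.45
position: [0.4598, 0.0379, 0.2702]
tool_rot: [0.999, -0.038, 0.001, 0.0]
ft_force: [-0.1, 0.1, -1.2]
grip_width: 0.0006
grip_force: 0.0
```

```bash
python3 - <<'E'
from h import *
c=shot('wrist','w8'); t=shot('top','t8'); s=shot('side','s8'); o=robot.get_obs(); print(o['position'],o['time'])
E
```

```text
[0.45778565 0.03827522 0.26660733] 15.6
```

View pics/w8.png

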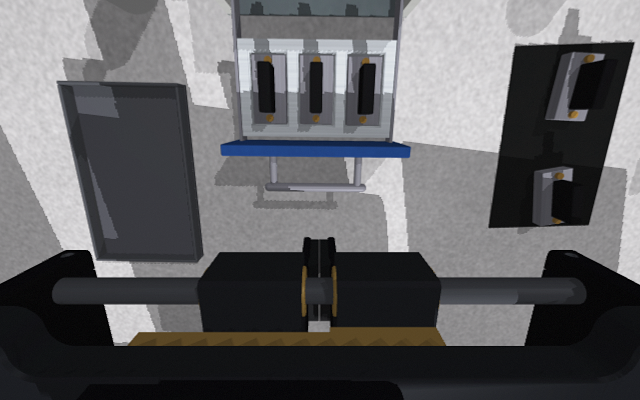

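Wrist picture: the drawer is open, handle bar from (266,187) to (364,187), three used cartridges at (265,87), (316,87), (367,87), two new ones on the mat at (575,87) and (557,197), tray at (130,170).

```bash
cat >> h.py <<'E'
def studs(c,box=None,smin=90,amin=3):
    h=cv2.cvtColor(c['color'],cv2.COLOR_RGB2HSV); m=cv2.inRange(h,(8,smin,60),(28,255,255))
    n,l,st,ce=cv2.connectedComponentsWithStats(m); out=[]
    for i in range(1,n):
        if st[i,4]>=amin and (box is None or (box[0]<=ce[i,0]<=box[2] and box[1]<=ce[i,1]<=box[3])): out.append((*ce[i],st[i,4]))
    return np.round(out,1)
E
python3 - <<'E'
from h import *
w=load('w8');t=load('t8')
print(studs(w,(200,30,640,240))); print('top',studs(t,(200,120,460,300)))
P=[onz(w,266.5,187,.07),onz(w,363.5,187,.07)]; m=sum(P)/2; d=P[0]-P[1]; yaw=np.arctan2(-d[0],d[1]);print(P,m,yaw)
E
```

```text
[[588.8  58.4  69. ]
 [267.4  58.9  40. ]
 [316.1  59.2  32. ]
 [365.1  60.8  39. ]
 [572.7 114.2  57. ]
 [269.4 117.5  44. ]
 [315.5 118.   38. ]
 [362.4 119.   41. ]
 [558.9 175.4  47. ]
 [555.9 220.7  36. ]]
top [[419.  194.3   7. ]
 [417.  222.    9. ]
 [417.  257.    9. ]
 [421.9 285.6  11. ]]
[array([0.45103778, 0.11112639, 0.07      ]), array([ 0.44093986, -0.02460476,  0.07      ])] [0.44598882 0.04326082 0.07      ] -0.07425964859025216
```

```bash
python3 - <<'E'
from h import *
w=load('w8');t=load('t8')
for a,b in (((267.4,58.9),(269.4,117.5)),((316.1,59.2),(315.5,118)),((365.1,60.8),(362.4,119))):
    A=onz(w,*a,.038);B=onz(w,*b,.038);d=A-B;print('spent',(A+B)/2,np.arctan2(d[1],d[0]),np.linalg.norm(d))
for a,b,ta,tb in (((588.8,58.4),(572.7,114.2),(419,194.3),(417,222)),((558.9,175.4),(555.9,220.7),(417,257),(421.9,285.6))):
    A=onz(w,*a,.025);B=onz(w,*b,.025);d=A-B;print('fresh',(A+B)/2,np.arctan2(d[1],d[0]),np.linalg.norm(d))
    print('  tri',tri([(w,*a),(t,*ta)]),tri([(w,*b),(t,*tb)]))
m=np.array([.446,.0433]);y=-.075;X=np.array([np.cos(y),np.sin(y)]);Y=np.array([-X[1],X[0]])
for k in (1,0,-1): print('recess',m+.13*X+.066*k*Y)
# tray
c=[onz(w,*q,.028) for q in ((58,82),(184,85),(203,262),(95,262))]; print(np.round(c,3),np.mean(c,axis=0))
r=m+.13*X+.066*Y; 
go([*r,.1],y); go([*r,0.016+.023-.036],y)
E
```

```text
spent [0.58136969 0.0974775  0.038     ] -0.08734610456453484 0.07525747892946456
spent [0.57602209 0.03240741 0.038     ] -0.08801806953216339 0.07558012661912643
spent [ 0.56947921 -0.03345977  0.038     ] -0.07933154027057043 0.07499034510570415
fresh [ 0.55251771 -0.34232721  0.025     ] -0.1250814903014003 0.07370609099970189
  tri [ 0.588829   -0.34267835  0.03011904] [ 0.51579519 -0.33322214  0.03017129]
fresh [ 0.38840249 -0.33603976  0.025     ] 0.09659967112925942 0.07533639026497183
  tri [ 0.42591194 -0.32869772  0.0287323 ] [ 0.35288699 -0.33613656  0.02936957]
recess [0.58057991 0.0993736 ]
recess [0.57563455 0.03355914]
recess [ 0.57068919 -0.03225532]
[[0.613 0.392 0.028]
 [0.596 0.217 0.028]
 [0.322 0.242 0.028]
 [0.335 0.423 0.028]] [0.46654141 0.31823887 0.028     ]
dpos cm [11.87 -7.01 16.6 ] turn z -0.0 yaw -0.0752 tilt z [-5.2e-03  5.0e-04 -1.0e+00] rows 3.4527927493324246
dpos cm [11.92 -7.01 26.3 ] turn z -0.0 yaw -0.0752 tilt z [-5.2e-03  5.0e-04 -1.0e+00] rows 4.7544577399275685
```

Emit:
play_rows:
  gripper: [0,0,0,0,0,0,0,0,0]
  delta_pos:
    - [5,-4,4]
    - [9,-6,8]
    - [11.9,-7,13]
    - [11.9,-7,16.6]
    - [11.9,-7,16.6]
    - [11.9,-7,21]
    - [11.9,-7,25]
    - [11.9,-7,26]
    - [11.9,-7,26]
  turn:
    - [0,0,0]
    - [0,0,0]
    - [0,0,0]
    - [0,0,0]
    - [0,0,0]
    - [0,0,0]
    - [0,0,0]
    - [0,0,0]
    - [0,0,0]
  squeeze: 40

```text
time: 16.73
position: [0.584, 0.0989, 0.0091]
tool_rot: [0.999, -0.038, 0.0, 0.0]
ft_force: [0.6, -0.6, 0.1]
grip_width: 0.0434
grip_force: 0.0
```

Emit:
play_rows:
  gripper: [1,1,1,1]
  delta_pos:
    - [0,0,0]
    - [0,0,0]
    - [0,0,0]
    - [0,0,0]
  turn:
    - [0,0,0]
    - [0,0,0]
    - [0,0,0]
    - [0,0,0]

```text
time: 17.23
position: [0.5844, 0.0987, 0.0091]
tool_rot: [0.999, -0.038, 0.001, 0.0]
ft_force: [-0.5, -1.9, 3.3]
grip_width: 0.0155
grip_force: 40.0
```

Emit:
play_rows:
  gripper: [1,1,1,1,1,1]
  delta_pos:
    - [0,0,-1.5]
    - [0,0,-4]
    - [0,0,-7]
    - [0,0,-9.5]
    - [0,0,-9.5]
    - [0,0,-9.5]
  turn:
    - [0,0,0]
    - [0,0,0]
    - [0,0,0]
    - [0,0,0]
    - [0,0,0]
    - [0,0,0]

```text
time: 17.98
position: [0.5827, 0.0991, 0.1026]
tool_rot: [0.999, -0.038, -0.001, -0.0]
ft_force: [-0.5, 0.5, -3.1]
grip_width: 0.0159
grip_force: 40.0
```

```bash
python3 - <<'E'
from h import *
o=robot.get_obs();print(o['position'],o['ft_force'],o['grip_width'])
go([.530,.350,o['position'][2]],-.09); go([.530,.350,-.004],-.09)
t=load('top0'); print(onz(t,172,127,.17))
E
```

```text
[0.58265911 0.09907899 0.10257227] [-0.54177174  0.52665379 -3.10708827] 0.015920286892648978
dpos cm [-7.130e+00 -2.463e+01  1.000e-02] turn z 0.015 yaw -0.0751 tilt z [-2.3e-03  1.0e-04 -1.0e+00] rows 4.1021932369355145
dpos cm [ -7.11 -24.63  10.67] turn z 0.015 yaw -0.0751 tilt z [-2.3e-03  1.0e-04 -1.0e+00] rows 4.442470867768134
[0.72501736 0.26573366 0.17      ]
```

Emit:
play_rows:
  gripper: [1,1,1,1,1,1,1,1,1,1]
  delta_pos:
    - [-4,-4,0]
    - [-7,-9,0]
    - [-7.1,-15,0]
    - [-7.1,-21,0]
    - [-7.1,-24.6,0]
    - [-7.1,-24.6,0]
    - [-7.1,-24.6,4]
    - [-7.1,-24.6,8]
    - [-7.1,-24.6,10.2]
    - [-7.1,-24.6,10.2]
  turn:
    - [0,0,0]
    - [0,0,0]
    - [0,0,0]
    - [0,0,0]
    - [0,0,0]
    - [0,0,0]
    - [0,0,0]
    - [0,0,0]
    - [0,0,0]
    - [0,0,0]

```text
time: 19.23
position: [0.5297, 0.3475, -0.0012]
tool_rot: [0.999, -0.038, -0.003, 0.001]
ft_force: [0.2, -0.5, -2.9]
grip_width: 0.0157
grip_force: 40.0
```

Emit:
play_rows:
  gripper: [1,1]
  delta_pos:
    - [0,0,0]
    - [0,0,0.1]
  turn:
    - [0,0,0]
    - [0,0,0]

```text
time: 19.48
position: [0.5317, 0.3493, 0.0005]
tool_rot: [0.999, -0.038, 0.0, -0.0]
ft_force: [0.5, 1.0, -2.7]
grip_width: 0.0159
grip_force: 40.0
```

Emit:
play_rows:
  gripper: [1,1,0.2,0.2,0.2,0.2]
  delta_pos:
    - [0,0,0.2]
    - [0,0,0.3]
    - [0,0,0.3]
    - [0,0,0.3]
    - [0,0,-5]
    - [0,0,-10]
  turn:
    - [0,0,0]
    - [0,0,0]
    - [0,0,0]
    - [0,0,0]
    - [0,0,0]
    - [0,0,0]

```text
time: 20.23
position: [0.5315, 0.3496, 0.1014]
tool_rot: [0.999, -0.038, -0.0, 0.0]
ft_force: [0.1, 0.2, -0.6]
grip_width: 0.0344
grip_force: 0.0
```

```bash
python3 - <<'E'
from h import *
o=robot.get_obs();print(o['position'],o['ft_force'],o['grip_width'])
w=shot('wrist','w9'); 
go([.5755,.033,.10],-.08); go([.5755,.033,.007],-.08)
print(studs(w,(0,0,640,240)))
E
```

```text
[0.53154288 0.3496211  0.10137313] [ 0.13927483  0.17449077 -0.5972792 ] 0.03439132451365861
dpos cm [ 6.29 31.51  0.8 ] turn z 0.005 yaw -0.0748 tilt z [ 0.0122  0.0052 -0.9999] rows 5.142635043106514
dpos cm [ 6.18 31.57 10.1 ] turn z 0.005 yaw -0.0748 tilt z [ 0.0122  0.0052 -0.9999] rows 5.394492877951836
[[318.9 168.6 101. ]]
```

Emit:
play_rows:
  gripper: [0.1,0.1,0.1,0.1,0.1,0.1,0.1,0.1,0.1,0.1,0.1]
  delta_pos:
    - [0,6,0]
    - [2,12,0]
    - [4,18,0]
    - [6.2,24,0]
    - [6.2,31.5,0]
    - [6.2,31.5,0]
    - [6.2,31.5,0]
    - [6.2,31.5,5]
    - [6.2,31.5,9]
    - [6.2,31.5,9.5]
    - [6.2,31.5,9.5]
  turn:
    - [0,0,0]
    - [0,0,0]
    - [0,0,0]
    - [0,0,0]
    - [0,0,0]
    - [0,0,0]
    - [0,0,0]
    - [0,0,0]
    - [0,0,0]
    - [0,0,0]
    - [0,0,0]

```text
time: 21.65
position: [0.5702, 0.0322, 0.0059]
tool_rot: [0.999, -0.037, 0.0, -0.0]
ft_force: [0.0, 0.1, 0.6]
grip_width: 0.0388
grip_force: 0.0
```

Emit:
play_rows:
  gripper: [1,1,1,1,1,1,1,1,1,1]
  delta_pos:
    - [0,0,0]
    - [0,0,0]
    - [0,0,0]
    - [0,0,0]
    - [0,0,-1.5]
    - [0,0,-4]
    - [0,0,-7]
    - [0,0,-9.5]
    - [0,0,-9.5]
    - [0,0,-9.5]
  turn:
    - [0,0,0]
    - [0,0,0]
    - [0,0,0]
    - [0,0,0]
    - [0,0,0]
    - [0,0,0]
    - [0,0,0]
    - [0,0,0]
    - [0,0,0]
    - [0,0,0]

```text
time: 22.9
position: [0.5685, 0.0307, 0.0996]
tool_rot: [0.999, -0.038, -0.001, 0.0]
ft_force: [-0.2, 0.6, -3.8]
grip_width: 0.0157
grip_force: 40.0
```

```bash
python3 - <<'E'
from h import *
o=robot.get_obs();print(o['position'],o['ft_force'],o['grip_width'])
go([.5224,.274,.1],-.09); go([.5224,.274,0],-.09)
E
```

```text
[0.56850369 0.03065399 0.09956069] [-0.24202102  0.58768578 -3.81324896] 0.015738786612336964
dpos cm [ -6.42 -23.92  -0.04] turn z 0.015 yaw -0.0751 tilt z [-2.3e-03 -2.0e-04 -1.0e+00] rows 3.9628038075862992
dpos cm [ -6.4  -23.92   9.96] turn z 0.015 yaw -0.0751 tilt z [-2.3e-03 -2.0e-04 -1.0e+00] rows 4.27098602126852
```

Emit:
play_rows:
  gripper: [1,1,1,1,1,1,1,1,1,1,1]
  delta_pos:
    - [-4,-4,0]
    - [-6.4,-9,0]
    - [-6.4,-15,0]
    - [-6.4,-21,0]
    - [-6.4,-23.9,0]
    - [-6.4,-23.9,0]
    - [-6.4,-23.9,4]
    - [-6.4,-23.9,8]
    - [-6.4,-23.9,10.1]
    - [-6.4,-23.9,10.3]
    - [-6.4,-23.9,10.3]
  turn:
    - [0,0,0]
    - [0,0,0]
    - [0,0,0]
    - [0,0,0]
    - [0,0,0]
    - [0,0,0]
    - [0,0,0]
    - [0,0,0]
    - [0,0,0]
    - [0,0,0]
    - [0,0,0]

```text
time: 24.28
position: [0.5234, 0.2729, -0.0033]
tool_rot: [0.999, -0.038, -0.001, 0.0]
ft_force: [0.6, 0.0, -2.4]
grip_width: 0.0156
grip_force: 40.0
```

Emit:
play_rows:
  gripper: [1]
  delta_pos:
    - [0,0,0]
  turn:
    - [0,0,0]

```text
time: 24.4
position: [0.5241, 0.2736, -0.0024]
tool_rot: [0.999, -0.038, 0.0, 0.0]
ft_force: [-0.7, -0.1, -3.6]
grip_width: 0.0159
grip_force: 40.0
```

Down 2 mm more, release, rise.

Emit:
play_rows:
  gripper: [1,1,0.2,0.2,0.2,0.2,0.2]
  delta_pos:
    - [0,0,0.2]
    - [0,0,0.2]
    - [0,0,0.2]
    - [0,0,0.2]
    - [0,0,-5]
    - [0,0,-10]
    - [0,0,-10]
  turn:
    - [0,0,0]
    - [0,0,0]
    - [0,0,0]
    - [0,0,0]
    - [0,0,0]
    - [0,0,0]
    - [0,0,0]

```text
time: 25.28
position: [0.5277, 0.2753, 0.1021]
tool_rot: [0.999, -0.037, 0.005, -0.002]
ft_force: [1.5, 0.2, -0.7]
grip_width: 0.0346
grip_force: 0.0
```

```bash
python3 - <<'E'
from h import *
o=robot.get_obs();print(o['position'],o['ft_force'],o['grip_width'])
go([.570,-.033,.10],-.08); go([.570,-.033,.007],-.08)
E
```

```text
[0.52766703 0.27531707 0.10209083] [ 1.4524105   0.16100953 -0.68968906] 0.03464055619049977
dpos cm [ 6.53 30.43  0.16] turn z 0.005 yaw -0.075 tilt z [ 0.0104  0.0032 -0.9999] rows 4.9794680975386445
dpos cm [ 6.43 30.47  9.46] turn z 0.005 yaw -0.075 tilt z [ 0.0104  0.0032 -0.9999] rows 5.20661152414635
```

Emit:
play_rows:
  gripper: [0.1,0.1,0.1,0.1,0.1,0.1,0.1,0.1,0.1,0.1,0.1]
  delta_pos:
    - [0,6,0]
    - [2,12,0]
    - [4,18,0]
    - [6.8,24,0]
    - [6.8,30.4,0]
    - [6.8,30.4,0]
    - [6.8,30.4,0]
    - [6.8,30.4,5]
    - [6.8,30.4,9]
    - [6.8,30.4,9.6]
    - [6.8,30.4,9.6]
  turn:
    - [0,0,0]
    - [0,0,0]
    - [0,0,0]
    - [0,0,0]
    - [0,0,0]
    - [0,0,0]
    - [0,0,0]
    - [0,0,0]
    - [0,0,0]
    - [0,0,0]
    - [0,0,0]

```text
time: 26.65
position: [0.5684, -0.0321, 0.0014]
tool_rot: [0.999, -0.036, -0.001, -0.0]
ft_force: [-0.0, -0.5, -0.1]
grip_width: 0.0391
grip_force: 0.0
```

Emit:
play_rows:
  gripper: [1,1,1,1,1,1,1,1,1,1]
  delta_pos:
    - [0,0,0]
    - [0,0,0]
    - [0,0,0]
    - [0,0,0]
    - [0,0,-1.5]
    - [0,0,-4]
    - [0,0,-7]
    - [0,0,-9.5]
    - [0,0,-9.5]
    - [0,0,-9.5]
  turn:
    - [0,0,0]
    - [0,0,0]
    - [0,0,0]
    - [0,0,0]
    - [0,0,0]
    - [0,0,0]
    - [0,0,0]
    - [0,0,0]
    - [0,0,0]
    - [0,0,0]

```text
time: 27.9
position: [0.5678, -0.0342, 0.0958]
tool_rot: [0.999, -0.038, -0.001, -0.0]
ft_force: [-1.1, -0.1, -2.4]
grip_width: 0.016
grip_force: 40.0
```

```bash
python3 - <<'E'
from h import *
o=robot.get_obs();print(o['position'],o['ft_force'],o['grip_width'])
go([.4068,.324,.1],-.09)
E
```

```text
[ 0.56780338 -0.03418645  0.09578546] [-1.12304142 -0.10924221 -2.42179333] 0.015980866115285305
dpos cm [-18.75 -34.51  -0.38] turn z 0.015 yaw -0.0753 tilt z [-1.7e-03  3.0e-04 -1.0e+00] rows 6.283690720793686
```

Emit:
play_rows:
  gripper: [1,1,1,1,1,1,1,1,1,1,1,1]
  delta_pos:
    - [-2.5,-5,-0.5]
    - [-5,-10,-0.5]
    - [-8,-15,-0.5]
    - [-11,-20.5,-0.5]
    - [-14,-26,-0.5]
    - [-17,-31,-0.5]
    - [-18.7,-34.5,-0.5]
    - [-18.7,-34.5,-0.5]
    - [-18.7,-34.5,4]
    - [-18.7,-34.5,8]
    - [-18.7,-34.5,10.2]
    - [-18.7,-34.5,10.2]
  turn:
    - [0,0,0]
    - [0,0,0]
    - [0,0,0]
    - [0,0,0]
    - [0,0,0]
    - [0,0,0]
    - [0,0,0]
    - [0,0,0]
    - [0,0,0]
    - [0,0,0]
    - [0,0,0]
    - [0,0,0]

```text
time: 29.4
position: [0.4074, 0.3221, -0.0077]
tool_rot: [0.999, -0.038, -0.002, 0.001]
ft_force: [-0.2, -0.7, -1.3]
grip_width: 0.0159
grip_force: 40.0
```

Emit:
play_rows:
  gripper: [1,1]
  delta_pos:
    - [0,0,0]
    - [0,0,0]
  turn:
    - [0,0,0]
    - [0,0,0]

```text
time: 29.65
position: [0.4088, 0.3237, -0.0051]
tool_rot: [0.999, -0.038, 0.0, -0.0]
ft_force: [-0.4, 0.4, -2.4]
grip_width: 0.0155
grip_force: 40.0
```

Emit:
play_rows:
  gripper: [1,1,1,0.2,0.2,0.2,0.2,0.2]
  delta_pos:
    - [0,0,0.3]
    - [0,0,0.4]
    - [0,0,0.4]
    - [0,0,0.4]
    - [0,0,0.4]
    - [0,0,-5]
    - [0,0,-10]
    - [0,0,-10]
  turn:
    - [0,0,0]
    - [0,0,0]
    - [0,0,0]
    - [0,0,0]
    - [0,0,0]
    - [0,0,0]
    - [0,0,0]
    - [0,0,0]

```text
time: 30.65
position: [0.4113, 0.3255, 0.0982]
tool_rot: [0.999, -0.037, 0.004, -0.002]
ft_force: [0.4, -0.4, -0.2]
grip_width: 0.0345
grip_force: 0.0
```

```bash
python3 - <<'E'
from h import *
go([.48,-.05,.2]); go([.48,-.335,.2],.0)
E
```

```text
dpos cm [  9.74  36.88 -10.28] turn z None yaw -0.0749 tilt z [ 0.0086  0.0042 -1.    ] rows 6.320612271474781
dpos cm [ 11.87  65.3  -10.4 ] turn z -0.075 yaw -0.0749 tilt z [ 0.0086  0.0042 -1.    ] rows 10.74860895878794
```

Emit:
play_rows:
  gripper: [0.1,0.1,0.1,0.1,0.1,0.1,0.1,0.1,0.1,0.1,0.1,0.1]
  delta_pos:
    - [2,5,-4]
    - [4,11,-8]
    - [7,17,-12]
    - [9,23,-15]
    - [11,29,-15]
    - [11,35,-15]
    - [11,41,-15]
    - [10,47,-15]
    - [8,53,-15]
    - [6,59,-15]
    - [4,65.3,-15]
    - [4,65.3,-15]
  turn:
    - [0,0,0]
    - [0,0,0]
    - [0,0,0]
    - [0,0,0]
    - [0,0,0]
    - [0,0,0]
    - [0,0,0]
    - [0,0,0]
    - [0,0,0]
    - [0,0,0]
    - [0,0,0]
    - [0,0,0]

```text
time: 32.15
position: [0.3974, -0.3329, 0.2433]
tool_rot: [0.999, -0.039, -0.001, -0.0]
ft_force: [0.7, 0.1, -0.1]
grip_width: 0.0391
grip_force: 0.0
```

Emit:
play_rows:
  gripper: [0.1,0.1]
  delta_pos:
    - [0,0,0]
    - [0,0,0]
  turn:
    - [0,0,0]
    - [0,0,0]

```text
time: 32.4
position: [0.3988, -0.3291, 0.2435]
tool_rot: [0.999, -0.038, -0.001, -0.001]
ft_force: [0.4, -0.3, -0.2]
grip_width: 0.0389
grip_force: 0.0
```

```bash
python3 - <<'E'
from h import *
w=shot('wrist','w10');t=shot('top','t10'); print(robot.get_obs()['position'])
print(studs(w,(0,0,640,245))); print(studs(t,(100,120,460,310),60,2))
b=cv2.resize(t['color'][110:310,100:360],(520,400),interpolation=cv2.INTER_CUBIC)
cv2.imwrite('pics/z10.png',np.hstack([b,w['color'][:,180:460]])[:,:,::-1])
E
```

```text
[ 0.39927637 -0.32876063  0.24393293]
[[320.9  19.4  14. ]
 [317.7  86.4  51. ]
 [450.7 103.9  49. ]
 [318.8 154.9  42. ]
 [445.5 158.8  44. ]
 [328.4 207.2   5. ]]
[[171.  127.1 168. ]
 [419.3 194.   10. ]
 [185.4 205.1  13. ]
 [155.7 205.5  14. ]
 [417.2 221.7  12. ]
 [181.7 233.2  16. ]
 [151.9 233.5  15. ]
 [163.2 251.4  16. ]
 [417.4 256.8  14. ]
 [158.9 280.7  18. ]
 [441.4 284.    7. ]
 [422.  286.6   9. ]]
```

View pics/z10.png

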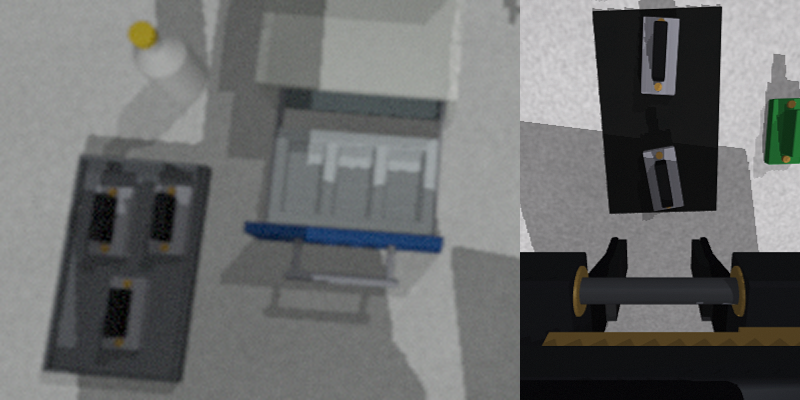

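Top crop: the three used cartridges lie in the tray at (103,218), (163,217), (118,312), and the recesses are empty. Wrist crop: the new cartridges on the mat are at (659,55) and (663,178); the green one at (780,130) is left alone.

```bash
python3 - <<'E'
from h import *
w=load('w10');w8=load('w8');t=load('t10')
for V in ([(w,320.9,19.4),(w8,588.8,58.4),(t,419.3,194)],[(w,317.7,86.4),(w8,572.7,114.2),(t,417.2,221.7)],[(w,318.8,154.9),(w8,558.9,175.4),(t,417.4,256.8)],[(w,328.4,207.2),(w8,555.9,220.7),(t,422,286.6)]):
    print('w-w8',np.round(tri(V[:2]),4),'all',np.round(tri(V),4),'plane',np.round(onz(*V[0],.025),4),np.round(onz(*V[2],.025),4))
go([.552,-.338,.1],-.12)
E
```

```text
w-w8 [ 0.5911 -0.3462  0.027 ] all [ 0.5909 -0.3455  0.0271] plane [ 0.594  -0.3467  0.025 ] [ 0.591  -0.3451  0.025 ]
w-w8 [ 0.5162 -0.3368  0.0262] all [ 0.5164 -0.336   0.0264] plane [ 0.5165 -0.3368  0.025 ] [ 0.5168 -0.3351  0.025 ]
w-w8 [ 0.4262 -0.3315  0.0261] all [ 0.426  -0.331   0.0258] plane [ 0.4262 -0.3315  0.025 ] [ 0.4255 -0.3302  0.025 ]
w-w8 [ 0.349  -0.3403  0.0245] all [ 0.3497 -0.3391  0.0253] plane [ 0.3475 -0.3401  0.025 ] [ 0.3504 -0.3376  0.025 ]
dpos cm [15.31 -0.18 14.38] turn z 0.046 yaw -0.0736 tilt z [-6.0e-04  1.3e-03 -1.0e+00] rows 3.3610117262770927
```

Emit:
play_rows:
  gripper: [0.1,0.1,0.1,0.1,0.1,0.1,0.1,0.1,0.1,0.1]
  delta_pos:
    - [5,0,2]
    - [10,0,7]
    - [15.5,0.1,12]
    - [15.5,0.1,15]
    - [15.5,0.1,15]
    - [15.5,0.1,19]
    - [15.5,0.1,23]
    - [15.5,0.1,25]
    - [15.5,0.1,25]
    - [15.5,0.1,25]
  turn:
    - [0,0,0.053]
    - [0,0,0.053]
    - [0,0,0.053]
    - [0,0,0.053]
    - [0,0,0.053]
    - [0,0,0.053]
    - [0,0,0.053]
    - [0,0,0.053]
    - [0,0,0.053]
    - [0,0,0.053]

```text
time: 33.75
position: [0.5548, -0.344, -0.0036]
tool_rot: [0.998, -0.064, 0.001, 0.001]
ft_force: [0.4, -0.3, -1.1]
grip_width: 0.0394
grip_force: 0.0
```

Emit:
play_rows:
  gripper: [1,1,1,1]
  delta_pos:
    - [0,0,0]
    - [0,0,0]
    - [0,0,0]
    - [0,0,0]
  turn:
    - [0,0,0]
    - [0,0,0]
    - [0,0,0]
    - [0,0,0]

```text
time: 34.25
position: [0.5537, -0.3427, -0.0051]
tool_rot: [0.998, -0.064, 0.0, -0.0]
ft_force: [0.0, 1.0, 4.1]
grip_width: 0.0158
grip_force: 40.0
```

Emit:
play_rows:
  gripper: [1,1,1,1,1,1]
  delta_pos:
    - [0,0,-1.5]
    - [0,0,-4]
    - [0,0,-8]
    - [0,0,-13]
    - [0,0,-13]
    - [0,0,-13]
  turn:
    - [0,0,0]
    - [0,0,0]
    - [0,0,0]
    - [0,0,0]
    - [0,0,0]
    - [0,0,0]

```text
time: 35.0
position: [0.5528, -0.3425, 0.124]
tool_rot: [0.998, -0.064, -0.001, -0.0]
ft_force: [0.4, 0.3, -2.1]
grip_width: 0.0156
grip_force: 40.0
```

```bash
python3 - <<'E'
from h import *
o=robot.get_obs();print(o['position'],o['ft_force'],o['grip_width'])
w=shot('wrist','w11'); print(studs(w,(250,0,390,330)))
R=Ro.from_quat(o['tool_rot']).as_matrix();p=o['position']
# held: studs expected at x=+-.0377, true z: tip(=p+.036 up) -.006 (block top .006 below tip? )
for x in (.036,.038,.040): print(x,[proj(w,p+R@np.array([x,0,-.036+dz])) for dz in (.003,.006)])
go([.5708,-.033,.14],-.08)
E
```

```text
[ 0.55275759 -0.34245169  0.12403414] [ 0.44454373  0.32415999 -2.11778188] 0.01556708331633089
[[318.8 194.6 252. ]
 [277.6 291.  247. ]
 [360.6 290.6 148. ]]
0.036 [array([317.31907822, 194.5675617 ]), array([317.34423567, 193.28449949])]
0.038 [array([317.31722363, 191.26322578]), array([317.34249608, 190.03049205])]
0.04 [array([317.31535636, 187.93628785]), array([317.34074479, 186.75459607])]
dpos cm [ -2.12 -30.89  -1.64] turn z -0.048 yaw -0.1282 tilt z [-0.0027  0.0022 -1.    ] rows 4.960287516864404
```

Emit:
play_rows:
  gripper: [1,1,1,1,1,1,1,1,1]
  delta_pos:
    - [-2,-5,-2]
    - [-5,-10,-4]
    - [-7,-15,-6]
    - [-9,-20,-7.5]
    - [-11,-25,-7.5]
    - [-13.2,-29.8,-7.5]
    - [-13.2,-29.8,-7.5]
    - [-13.2,-29.8,-7.5]
    - [-13.2,-29.8,-7.5]
  turn:
    - [0,0,-0.048]
    - [0,0,-0.048]
    - [0,0,-0.048]
    - [0,0,-0.048]
    - [0,0,-0.048]
    - [0,0,-0.048]
    - [0,0,-0.048]
    - [0,0,-0.048]
    - [0,0,-0.048]

```text
time: 36.17
position: [0.4612, -0.0316, 0.1989]
tool_rot: [0.999, -0.041, -0.0, 0.0]
ft_force: [1.1, -0.6, -3.1]
grip_width: 0.0156
grip_force: 40.0
```

```bash
python3 - <<'E'
from h import *
o=robot.get_obs();print(o['position'],o['ft_force'],o['grip_width'])
w=shot('wrist','w12'); print(studs(w,(250,0,390,330)))
x=proj(w,np.array([.57,.03,.036])); print(x)
cv2.imwrite('pics/z12.png',cv2.resize(w['color'][0:200,180:460],(784,560),interpolation=cv2.INTER_CUBIC)[:,:,::-1])
E
```

```text
[ 0.46119925 -0.03158685  0.19885107] [ 1.14281675 -0.58133396 -3.09928337] 0.015586562927372587
[[318.7 194.6 253. ]
 [277.7 290.9 282. ]
 [359.7 290.9 275. ]]
[257.74123493  95.25309292]
```

View pics/z12.png

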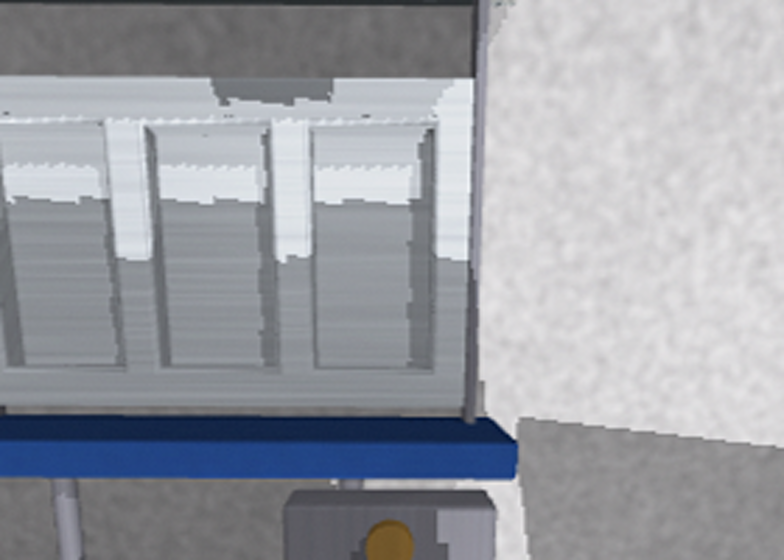

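Crop: recess rims visible: right one with corners (309,124), (437,123), (433,371), (315,369), the middle one (148,125), (270,124), (280,368), (162,369). The held block's front edge is at row 492 with its stud at (389,545).

```bash
python3 - <<'E'
from h import *
w=load('w12')
for C in (((309,124),(437,123),(433,371),(315,369)),((148,125),(270,124),(280,368),(162,369))):
    P=np.array([onz(w,180+a/2.8,b/2.8,.036) for a,b in C]); m=P.mean(0)
    f=(P[0]+P[1])/2-(P[2]+P[3])/2; l=(P[0]+P[3]-P[1]-P[2])/2
    print(m,'yaw',np.arctan2(f[1],f[0]),np.linalg.norm(f),np.linalg.norm(l))
o=robot.get_obs();R=Ro.from_quat(o['tool_rot']).as_matrix();p=o['position']
# held cartridge centre in tool frame from front stud & front block edge (x=.045, top z)
zt=p[2]+.036-.008
e=onz(w,180+390/2.8,492/2.8,zt); print('edge tool',R.T@(e-p))
s=onz(w,318.7,194.6,zt+.003);print('stud tool',R.T@(s-p), 'pins', onz(w,277.7,290.9,zt))
for a in (284,496): print(R.T@(onz(w,180+a/2.8,492/2.8,zt)-p))
E
```

```text
[ 0.57054709 -0.03499445  0.036     ] yaw -0.08147627018813795 0.09484038134807171 0.05073070904892489
[0.57594258 0.03017022 0.036     ] yaw -0.08975231361426791 0.0938622477400271 0.04956127118547915
edge tool [ 0.04623616  0.00100157 -0.02801984]
stud tool [ 0.03544436  0.00066785 -0.03101522] pins [ 0.43123525 -0.00231082  0.22693416]
[ 0.04620746 -0.02146136 -0.02802142]
[ 0.04626486  0.02346495 -0.02801826]
```

```bash
python3 - <<'E'
from h import *
for z in (.13,.035,.007): go([.5725,-.0345,z],-.085)
E
```

```text
dpos cm [11.12 -0.63  6.89] turn z 0.003 yaw -0.0818 tilt z [-4.e-04 -0.e+00 -1.e+00] rows 2.0953632392914985
dpos cm [11.12 -0.63 16.39] turn z 0.003 yaw -0.0818 tilt z [-4.e-04 -0.e+00 -1.e+00] rows 3.1707892802412845
dpos cm [11.13 -0.63 19.19] turn z 0.003 yaw -0.0818 tilt z [-4.e-04 -0.e+00 -1.e+00] rows 3.5503195322677317
```

Emit:
play_rows:
  gripper: [1,1,1,1,1,1,1,1,1]
  delta_pos:
    - [4,-0.3,1]
    - [8,-0.6,3]
    - [11.1,-0.6,6]
    - [11.1,-0.6,10]
    - [11.1,-0.6,14]
    - [11.1,-0.6,15.8]
    - [11.1,-0.6,15.8]
    - [11.1,-0.6,15.8]
    - [11.1,-0.6,15.8]
  turn:
    - [0,0,0.003]
    - [0,0,0.003]
    - [0,0,0.003]
    - [0,0,0.003]
    - [0,0,0.003]
    - [0,0,0.003]
    - [0,0,0.003]
    - [0,0,0.003]
    - [0,0,0.003]

```text
time: 37.35
position: [0.573, -0.034, 0.0426]
tool_rot: [0.999, -0.042, 0.001, 0.0]
ft_force: [-0.4, 0.2, -2.3]
grip_width: 0.0159
grip_force: 40.0
```

```bash
python3 - <<'E'
from h import *
o=robot.get_obs();print(o['position'],o['ft_force'],o['grip_width'])
w=shot('wrist','w13'); print(studs(w,(250,150,390,230)))
go([.5725,-.0345,.022],-.085)
E
```

```text
[ 0.57301504 -0.03402771  0.04258212] [-0.38542846  0.2221114  -2.34031303] 0.015861770712305226
[[318.7 194.6 252. ]]
dpos cm [-0.04  0.07  2.06] turn z 0.002 yaw -0.0834 tilt z [ 2.5e-03 -6.0e-04 -1.0e+00] rows 0.3291420901979818
```

Emit:
play_rows:
  gripper: [1,1,1,1,1,1]
  delta_pos:
    - [0,0.05,0.7]
    - [0,0.05,1.2]
    - [0,0.05,1.5]
    - [0,0.05,1.8]
    - [0,0.05,2.1]
    - [0,0.05,2.1]
  turn:
    - [0,0,0]
    - [0,0,0]
    - [0,0,0]
    - [0,0,0]
    - [0,0,0]
    - [0,0,0]

```text
time: 38.15
position: [0.5716, -0.0339, 0.02]
tool_rot: [0.999, -0.042, -0.0, -0.0]
ft_force: [-0.8, -0.5, -2.2]
grip_width: 0.0155
grip_force: 40.0
```

Entering freely. Continue down.

Emit:
play_rows:
  gripper: [1,1,1,1,1]
  delta_pos:
    - [0,0,0.4]
    - [0,0,0.8]
    - [0,0,1.1]
    - [0,0,1.2]
    - [0,0,1.2]
  turn:
    - [0,0,0]
    - [0,0,0]
    - [0,0,0]
    - [0,0,0]
    - [0,0,0]

```text
time: 38.78
position: [0.5718, -0.034, 0.0082]
tool_rot: [0.999, -0.042, -0.0, 0.0]
ft_force: [0.2, 0.1, -2.0]
grip_width: 0.0156
grip_force: 40.0
```

Emit:
play_rows:
  gripper: [1,1,1,1]
  delta_pos:
    - [0,0,0.2]
    - [0,0,0.4]
    - [0,0,0.4]
    - [0,0,0.4]
  turn:
    - [0,0,0]
    - [0,0,0]
    - [0,0,0]
    - [0,0,0]

```text
time: 39.28
position: [0.574, -0.0342, 0.0077]
tool_rot: [0.999, -0.042, 0.002, 0.0]
ft_force: [-2.1, 1.1, 17.0]
grip_width: 0.0157
grip_force: 40.0
```

Emit:
play_rows:
  gripper: [1,1,1,1]
  delta_pos:
    - [0,0,0.2]
    - [0,0,0.3]
    - [0,0,0.3]
    - [0,0,0.3]
  turn:
    - [0,0,0]
    - [0,0,0]
    - [0,0,0]
    - [0,0,0]

```text
time: 39.78
position: [0.5767, -0.0345, 0.0077]
tool_rot: [0.999, -0.042, 0.005, 0.001]
ft_force: [-1.9, 2.8, 31.6]
grip_width: 0.0156
grip_force: 40.0
```

Emit:
play_rows:
  gripper: [1,1,0.2,0.2,0.2,0.2,0.2,0.2]
  delta_pos:
    - [0,0,-0.6]
    - [0,0,-0.6]
    - [0,0,-0.6]
    - [0,0,-0.6]
    - [0,0,-5]
    - [0,0,-10]
    - [0,0,-14]
    - [0,0,-14]
  turn:
    - [0,0,0]
    - [0,0,0]
    - [0,0,0]
    - [0,0,0]
    - [0,0,0]
    - [0,0,0]
    - [0,0,0]
    - [0,0,0]

```text
time: 40.78
position: [0.5737, -0.0344, 0.1441]
tool_rot: [0.999, -0.042, 0.003, 0.001]
ft_force: [-0.0, -0.2, 0.3]
grip_width: 0.0348
grip_force: 0.0
```

```bash
python3 - <<'E'
from h import *
w=shot('wrist','w14'); print(robot.get_obs()['position'],studs(w,(250,0,640,245)))
go([.42,-.33,.2],.0)
E
```

```text
[ 0.57190474 -0.03402479  0.14203281] [[318.8 161.6  77. ]]
dpos cm [-12.67  30.76  -5.8 ] turn z -0.083 yaw -0.0832 tilt z [ 1.1e-03 -4.0e-04 -1.0e+00] rows 5.403088243675046
```

Emit:
play_rows:
  gripper: [0.1,0.1,0.1,0.1,0.1,0.1,0.1,0.1,0.1,0.1]
  delta_pos:
    - [-2,5,-4]
    - [-4,10,-8]
    - [-7,15,-10]
    - [-9,20,-10]
    - [-12,25,-10]
    - [-14.7,30.8,-10]
    - [-14.7,30.8,-10]
    - [-14.7,30.8,-10]
    - [-14.7,30.8,-10]
    - [-14.7,30.8,-10]
  turn:
    - [0,0,-0.08]
    - [0,0,-0.1]
    - [0,0,-0.18]
    - [0,0,-0.18]
    - [0,0,-0.18]
    - [0,0,-0.18]
    - [0,0,-0.18]
    - [0,0,-0.18]
    - [0,0,-0.18]
    - [0,0,-0.18]

```text
time: 42.08
position: [0.4004, -0.3272, 0.2411]
tool_rot: [0.999, 0.05, -0.0, -0.0]
ft_force: [-0.4, -0.2, -0.3]
grip_width: 0.039
grip_force: 0.0
```

```bash
python3 - <<'E'
from h import *
w=shot('wrist','w15');t=shot('top','t15'); print(robot.get_obs()['position'])
print(studs(w,(150,0,560,245),70)); print(studs(t,(370,180,460,310),60,2))
E
```

```text
[ 0.40034404 -0.32767168  0.24132895]
[[459.4 130.3  49. ]
 [323.4 157.   43. ]
 [445.  182.   43. ]
 [323.5 210.    4. ]]
[[437.7 251.2   6. ]
 [444.1 288.6   7. ]]
```

```bash
python3 - <<'E'
from h import *
w=load('w15')
A=onz(w,323.4,157,.026);B=onz(w,323.5,210,.026);d=A-B;y=np.arctan2(d[1],d[0]);print(A,B,y,np.linalg.norm(d))
c=A[:2]-.0375*np.array([np.cos(y),np.sin(y)]);print(c)
go([*c,.1],y);go([*c,-.006],y)
E
```

```text
[ 0.426019   -0.33170572  0.026     ] [ 0.34784598 -0.34007863  0.026     ] 0.1067006016819502 0.07862014196621697
[ 0.38873227 -0.3356994 ]
dpos cm [-1.23  0.69 14.13] turn z -0.008 yaw 0.0988 tilt z [-0.e+00  1.e-04 -1.e+00] rows 2.2725153590532923
dpos cm [-1.23  0.69 24.73] turn z -0.008 yaw 0.0988 tilt z [-0.e+00  1.e-04 -1.e+00] rows 3.9637036525157527
```

Emit:
play_rows:
  gripper: [0.1,0.1,0.1,0.1,0.1,0.1,0.1,0.1,0.1]
  delta_pos:
    - [-1.2,0.7,5]
    - [-1.2,0.7,10]
    - [-1.2,0.7,14]
    - [-1.2,0.7,14]
    - [-1.2,0.7,18]
    - [-1.2,0.7,22]
    - [-1.2,0.7,24.5]
    - [-1.2,0.7,24.7]
    - [-1.2,0.7,24.7]
  turn:
    - [0,0,0]
    - [0,0,0]
    - [0,0,0]
    - [0,0,0]
    - [0,0,0]
    - [0,0,0]
    - [0,0,0]
    - [0,0,0]
    - [0,0,0]

```text
time: 43.3
position: [0.3897, -0.338, -0.004]
tool_rot: [0.999, 0.049, 0.001, 0.001]
ft_force: [0.5, 0.4, -0.2]
grip_width: 0.0389
grip_force: 0.0
```

Emit:
play_rows:
  gripper: [1,1,1,1]
  delta_pos:
    - [0,0,0]
    - [0,0,0]
    - [0,0,0]
    - [0,0,0]
  turn:
    - [0,0,0]
    - [0,0,0]
    - [0,0,0]
    - [0,0,0]

```text
time: 43.8
position: [0.3883, -0.3362, -0.0052]
tool_rot: [0.999, 0.048, -0.0, -0.0]
ft_force: [-0.6, 1.9, 6.2]
grip_width: 0.0156
grip_force: 40.0
```

Emit:
play_rows:
  gripper: [1,1,1,1,1,1,1,1]
  delta_pos:
    - [0,0,-1.5]
    - [0,0,-4]
    - [0,0,-8]
    - [0,0,-13]
    - [0,0,-17]
    - [0,0,-20]
    - [0,0,-20]
    - [0,0,-20]
  turn:
    - [0,0,0]
    - [0,0,0]
    - [0,0,0]
    - [0,0,0]
    - [0,0,0]
    - [0,0,0]
    - [0,0,0]
    - [0,0,0]

```text
time: 44.8
position: [0.3876, -0.3358, 0.1932]
tool_rot: [0.999, 0.048, -0.001, -0.001]
ft_force: [1.3, 0.0, -3.8]
grip_width: 0.0155
grip_force: 40.0
```

```bash
python3 - <<'E'
from h import *
o=robot.get_obs();print(o['position'],o['ft_force'],o['grip_width'])
w=shot('wrist','w16'); print(studs(w,(250,150,390,240)))
go([.47,.03,.2],-.085)
E
```

```text
[ 0.38759056 -0.33580932  0.19324332] [ 1.28257782  0.02201658 -3.76553809] 0.015525162427970234
[[318.6 190.8 256. ]]
dpos cm [ 11.75 -35.59  -0.64] turn z 0.182 yaw 0.0967 tilt z [-0.0023  0.003  -1.    ] rows 5.997541283742512
```

Emit:
play_rows:
  gripper: [1,1,1,1,1,1,1,1,1,1]
  delta_pos:
    - [2,-5,-0.6]
    - [4,-11,-0.6]
    - [6,-17,-0.6]
    - [8,-23,-0.6]
    - [10,-29,-0.6]
    - [11.7,-35.6,-0.6]
    - [11.7,-35.6,-0.6]
    - [11.7,-35.6,-0.6]
    - [11.7,-35.6,-0.6]
    - [11.7,-35.6,-0.6]
  turn:
    - [0,0,0.04]
    - [0,0,0.08]
    - [0,0,0.12]
    - [0,0,0.182]
    - [0,0,0.182]
    - [0,0,0.182]
    - [0,0,0.182]
    - [0,0,0.182]
    - [0,0,0.182]
    - [0,0,0.182]

```text
time: 46.1
position: [0.4704, 0.0273, 0.2001]
tool_rot: [0.999, -0.044, -0.0, 0.0]
ft_force: [0.5, -0.0, -3.4]
grip_width: 0.0156
grip_force: 40.0
```

```bash
python3 - <<'E'
from h import *
o=robot.get_obs();print(o['position'],o['ft_force'],o['grip_width'])
w=shot('wrist','w17'); print(studs(w,(100,0,540,240)))
for X in ([.57,-.035,.039],): 
  for s in (1,-1): print(proj(w,np.array(X)+s*.0375*np.array([.9965,-.084,0])))
go([.5757,.031,.04],-.085)
E
```

```text
[0.47044572 0.02732952 0.20012684] [ 0.46486823 -0.02684236 -3.35312919] 0.015621084912692608
[[365.9  54.2  50. ]
 [113.  121.5  79. ]
 [363.1 125.   62. ]
 [125.7 181.   66. ]
 [318.6 190.9 257. ]
 [102.6 217.1  64. ]]
[365.71605924  58.35090798]
[362.94473263 127.70964353]
dpos cm [10.45 -1.28 16.02] turn z -0.003 yaw -0.0877 tilt z [-3.e-04 -1.e-04 -1.e+00] rows 3.067617771435977
```

Emit:
play_rows:
  gripper: [1,1,1,1,1,1,1,1,1]
  delta_pos:
    - [4,-0.6,1]
    - [8,-1.3,3]
    - [10.5,-1.3,6]
    - [10.5,-1.3,10]
    - [10.5,-1.3,14]
    - [10.5,-1.3,15.8]
    - [10.5,-1.3,15.8]
    - [10.5,-1.3,15.8]
    - [10.5,-1.3,15.8]
  turn:
    - [0,0,0]
    - [0,0,0]
    - [0,0,0]
    - [0,0,0]
    - [0,0,0]
    - [0,0,0]
    - [0,0,0]
    - [0,0,0]
    - [0,0,0]

```text
time: 47.28
position: [0.5774, 0.0325, 0.0437]
tool_rot: [0.999, -0.043, 0.001, 0.0]
ft_force: [-0.4, -0.4, -2.7]
grip_width: 0.0156
grip_force: 40.0
```

Emit:
play_rows:
  gripper: [1,1,1,1,1,1]
  delta_pos:
    - [0,0,0.7]
    - [0,0,1.2]
    - [0,0,1.5]
    - [0,0,1.8]
    - [0,0,2]
    - [0,0,2]
  turn:
    - [0,0,0]
    - [0,0,0]
    - [0,0,0]
    - [0,0,0]
    - [0,0,0]
    - [0,0,0]

```text
time: 48.02
position: [0.5791, 0.0326, 0.0242]
tool_rot: [0.999, -0.043, 0.003, 0.0]
ft_force: [1.9, 1.2, 6.5]
grip_width: 0.0165
grip_force: 40.0
```

Emit:
play_rows:
  gripper: [1,1,1,1,1,1]
  delta_pos:
    - [0,0,-0.6]
    - [0,0.17,-0.6]
    - [0,0.17,-0.6]
    - [0,0.17,-0.2]
    - [0,0.17,0.1]
    - [0,0.17,0.1]
  turn:
    - [0,0,0]
    - [0,0,0]
    - [0,0,0]
    - [0,0,0]
    - [0,0,0]
    - [0,0,0]

```text
time: 48.78
position: [0.5778, 0.0309, 0.0224]
tool_rot: [0.999, -0.043, 0.002, 0.0]
ft_force: [0.4, 0.5, 5.0]
grip_width: 0.0156
grip_force: 40.0
```

Emit:
play_rows:
  gripper: [1,1,1,1,1,1]
  delta_pos:
    - [0,0,-0.5]
    - [-0.2,0,-0.5]
    - [-0.2,0,-0.5]
    - [-0.2,0,-0.2]
    - [-0.2,0,0.1]
    - [-0.2,0,0.1]
  turn:
    - [0,0,0]
    - [0,0,0]
    - [0,0,0]
    - [0,0,0]
    - [0,0,0]
    - [0,0,0]

```text
time: 49.52
position: [0.5753, 0.0312, 0.0213]
tool_rot: [0.999, -0.043, 0.001, 0.0]
ft_force: [0.1, 0.4, 3.4]
grip_width: 0.0156
grip_force: 40.0
```

Emit:
play_rows:
  gripper: [1,1,1,1,1,1]
  delta_pos:
    - [0,0,-0.5]
    - [-0.15,0.1,-0.5]
    - [-0.15,0.1,-0.5]
    - [-0.15,0.1,-0.2]
    - [-0.15,0.1,0.2]
    - [-0.15,0.1,0.2]
  turn:
    - [0,0,0]
    - [0,0,0]
    - [0,0,0]
    - [0,0,0]
    - [0,0,0]
    - [0,0,0]

```text
time: 50.28
position: [0.5743, 0.0307, 0.0195]
tool_rot: [0.999, -0.043, 0.002, -0.0]
ft_force: [1.9, 3.8, 4.7]
grip_width: 0.0156
grip_force: 40.0
```

Emit:
play_rows:
  gripper: [1,1,1,1,1]
  delta_pos:
    - [0,-0.1,0]
    - [0,-0.1,0.2]
    - [0,-0.1,0.4]
    - [0,-0.1,0.5]
    - [0,-0.1,0.5]
  turn:
    - [0,0,0]
    - [0,0,0]
    - [0,0,0]
    - [0,0,0]
    - [0,0,0]

```text
time: 50.9
position: [0.5761, 0.0306, 0.0171]
tool_rot: [0.999, -0.042, 0.004, 0.001]
ft_force: [-1.4, 1.1, 18.9]
grip_width: 0.0157
grip_force: 40.0
```

```bash
python3 - <<'E'
from h import *
w=shot('wrist','w18'); o=robot.get_obs(); print(o['position'],o['ft_force'],o['moment'],studs(w,(100,100,540,240)))
E
```

```text
[0.5760864  0.03061035 0.01714909] [ 0.19121616  0.53879952 19.16705948] [ 0.2010392   0.46268172 -0.05950108] [[423.9 185.  256. ]
 [318.6 196.8 206. ]]
```

```bash
python3 - <<'E'
from h import *
w=load('w18')
print('neigh',onz(w,423.9,185,.039))
for z in (.039,.045,.05,.055,.06): print(z,onz(w,318.6,196.8,z))
cv2.imwrite('pics/z18.png',cv2.resize(w['color'][90:290,220:500],(784,560),interpolation=cv2.INTER_CUBIC)[:,:,::-1])
E
```

```text
neigh [ 0.60931421 -0.03865126  0.039     ]
0.039 [0.60725965 0.02727442 0.039     ]
0.045 [0.60884045 0.0271423  0.045     ]
0.05 [0.61015778 0.0270322  0.05      ]
0.055 [0.61147511 0.0269221  0.055     ]
0.06 [0.61279244 0.026812   0.06      ]
```

View pics/z18.png

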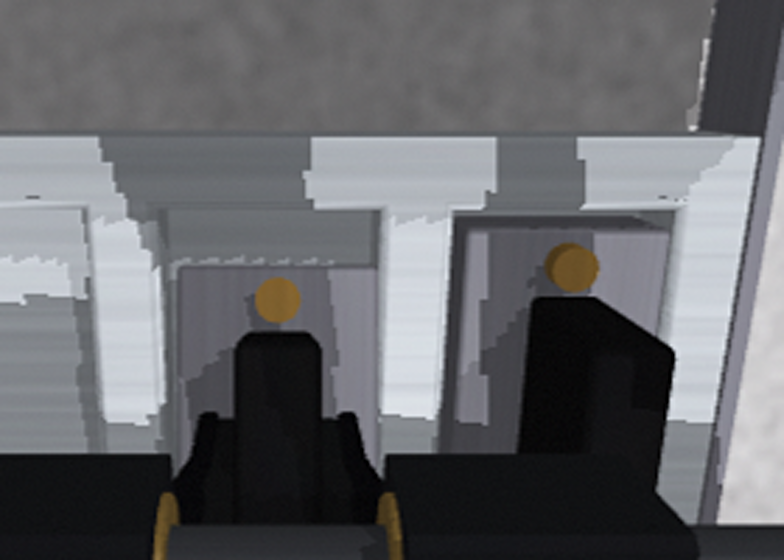

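Emit:
play_rows:
  gripper: [1,1,1,1,1,1]
  delta_pos:
    - [0,0,-1]
    - [0,0,-2]
    - [0,0,-3.5]
    - [0,0,-3.5]
    - [0,0,-3.5]
    - [0,0,-3.5]
  turn:
    - [0,0,0]
    - [0,0,0]
    - [0,0,0]
    - [0,0,0]
    - [0,0,0]
    - [0,0,0]

```text
time: 51.7
position: [0.5721, 0.0315, 0.0478]
tool_rot: [0.999, -0.043, -0.001, -0.0]
ft_force: [-0.3, 0.3, -3.3]
grip_width: 0.0157
grip_force: 40.0
```

```bash
python3 - <<'E'
from h import *
w=shot('wrist','w19'); o=robot.get_obs(); print(o['position'],o['ft_force'],o['grip_width'],studs(w,(100,100,540,240)))
# black bar top front corner / block front edge rows at column 319
g=cv2.cvtColor(w['color'],cv2.COLOR_RGB2GRAY)
print(g[165:225,300].tolist()); print(load('w17')['color'][165:225,300].mean(1).astype(int).tolist())
s=shot('side','s19')
E
```

```text
[0.57212296 0.0315218  0.04781406] [-0.0299871   0.5084081  -2.64226017] 0.015623018553492383 [[410.5 170.1 186. ]
 [318.6 196.5 207. ]]
[108, 107, 109, 129, 138, 136, 133, 132, 132, 133, 131, 134, 134, 134, 133, 134, 134, 133, 127, 94, 83, 93, 95, 95, 94, 93, 94, 93, 94, 94, 92, 93, 92, 93, 93, 92, 93, 92, 94, 94, 92, 92, 93, 94, 93, 92, 92, 92, 91, 77, 72, 72, 70, 71, 70, 70, 71, 72, 70, 70]
[75, 77, 75, 76, 77, 78, 76, 78, 77, 76, 78, 79, 96, 92, 90, 91, 91, 91, 90, 92, 91, 90, 91, 91, 90, 91, 91, 91, 91, 91, 91, 91, 92, 91, 90, 91, 92, 92, 91, 90, 91, 90, 92, 92, 92, 93, 91, 91, 70, 72, 70, 71, 70, 71, 70, 70, 71, 71, 70, 71]
```

Wrist crop: the held block's front edge (row 266) is well short of the rim (row 205), and its stud is seen straight along its axis. So it has pitched front-down in the grip (opening read 0.0165 at first contact, so the grip slackened). I'll set it flat on the mat and regrasp.

Emit:
play_rows:
  gripper: [1,1,1,1,1,1,1,1,1,1,1,1]
  delta_pos:
    - [0,0,-5]
    - [0,0,-10]
    - [-2,4,-13]
    - [-3,10,-13]
    - [-4,16,-13]
    - [-5,22,-13]
    - [-6,28,-13]
    - [-7,33,-13]
    - [-7,37.4,-13]
    - [-7,37.4,-11]
    - [-7,37.4,-6]
    - [-7,37.4,-2]
  turn:
    - [0,0,0]
    - [0,0,0]
    - [0,0,0]
    - [0,0,0]
    - [0,0,0]
    - [0,0,0]
    - [0,0,0]
    - [0,0,0]
    - [0,0,0]
    - [0,0,0]
    - [0,0,0]
    - [0,0,0]

```text
time: 53.3
position: [0.4703, -0.3349, 0.0666]
tool_rot: [0.999, -0.043, -0.0, -0.0]
ft_force: [-0.2, -0.3, -3.6]
grip_width: 0.0156
grip_force: 40.0
```

Emit:
play_rows:
  gripper: [1,1,1]
  delta_pos:
    - [0,0,0]
    - [0,0,2]
    - [0,0,3]
  turn:
    - [0,0,0]
    - [0,0,0]
    - [0,0,0]
  squeeze: 15

```text
time: 53.68
position: [0.4717, -0.3358, 0.0392]
tool_rot: [0.999, -0.043, 0.001, 0.001]
ft_force: [0.3, -0.2, -2.7]
grip_width: 0.016
grip_force: 15.0
```

Emit:
play_rows:
  gripper: [1,1,1,1,1,1,1,1]
  delta_pos:
    - [0,0,0.5]
    - [0,0,1]
    - [0,0,1.5]
    - [0,0,2]
    - [0,0,2.5]
    - [0,0,3]
    - [0,0,3.5]
    - [0,0,3.5]
  turn:
    - [0,0,0]
    - [0,0,0]
    - [0,0,0]
    - [0,0,0]
    - [0,0,0]
    - [0,0,0]
    - [0,0,0]
    - [0,0,0]

```text
time: 54.68
position: [0.4708, -0.3352, 0.0032]
tool_rot: [0.999, -0.043, -0.0, -0.0]
ft_force: [-1.8, 0.1, -2.9]
grip_width: 0.0159
grip_force: 15.0
```

Emit:
play_rows:
  gripper: [1,1,1,1,1]
  delta_pos:
    - [0,0,0.3]
    - [0,0,0.6]
    - [0,0,0.8]
    - [0,0,0.9]
    - [0,0,0.9]
  turn:
    - [0,0,0]
    - [0,0,0]
    - [0,0,0]
    - [0,0,0]
    - [0,0,0]

```text
time: 55.3
position: [0.4699, -0.3349, -0.005]
tool_rot: [0.999, -0.042, -0.001, -0.0]
ft_force: [-3.9, -0.3, 3.8]
grip_width: 0.0161
grip_force: 15.0
```

```bash
python3 - <<'E'
from h import *
w=shot('wrist','w20'); print(studs(w,(100,100,540,240)))
E
```

```text
[[318.9 197.  249. ]]
```

Emit:
play_rows:
  gripper: [0.3,0.3,0.3,0.3,1,1,1,1]
  delta_pos:
    - [0,0,0]
    - [0,0,0]
    - [-0.3,0,0]
    - [-0.3,0,0]
    - [-0.3,0,0]
    - [-0.3,0,0]
    - [-0.3,0,0]
    - [-0.3,0,0]
  turn:
    - [0,0,0]
    - [0,0,0]
    - [0,0,0]
    - [0,0,0]
    - [0,0,0]
    - [0,0,0]
    - [0,0,0]
    - [0,0,0]
  squeeze: 55

```text
time: 56.35
position: [0.4681, -0.3349, -0.0057]
tool_rot: [0.999, -0.043, 0.0, -0.0]
ft_force: [0.1, 0.8, -0.7]
grip_width: 0.0158
grip_force: 55.0
```

Emit:
play_rows:
  gripper: [1,1,1,1,1,1,1,1]
  delta_pos:
    - [0,0,-1.5]
    - [0,0,-4]
    - [0,0,-8]
    - [0,0,-13]
    - [0,0,-17]
    - [0,0,-20]
    - [0,0,-20]
    - [0,0,-20]
  turn:
    - [0,0,0]
    - [0,0,0]
    - [0,0,0]
    - [0,0,0]
    - [0,0,0]
    - [0,0,0]
    - [0,0,0]
    - [0,0,0]

```text
time: 57.35
position: [0.467, -0.3339, 0.1932]
tool_rot: [0.999, -0.043, -0.001, -0.001]
ft_force: [0.0, 1.2, -3.5]
grip_width: 0.0157
grip_force: 55.0
```

```bash
python3 - <<'E'
from h import *
o=robot.get_obs();print(o['position'],o['ft_force'],o['grip_width'])
w=shot('wrist','w21'); print(studs(w,(250,150,390,240)))
go([.47,.03,.2],-.085)
E
```

```text
[ 0.4670184  -0.33394066  0.19323645] [ 0.01251685  1.2244877  -3.47805186] 0.015665921432004255
[[318.6 194.8 254. ]]
dpos cm [ -2.78 -36.27  -0.63] turn z -0.0 yaw -0.0852 tilt z [-0.0028  0.0029 -1.    ] rows 5.821243601131746
```

Emit:
play_rows:
  gripper: [1,1,1,1,1,1,1,1,1]
  delta_pos:
    - [0,-5,-0.6]
    - [0,-11,-0.6]
    - [0,-17,-0.6]
    - [-1,-23,-0.6]
    - [-2,-29,-0.6]
    - [-2.8,-36.3,-0.6]
    - [-2.8,-36.3,-0.6]
    - [-2.8,-36.3,-0.6]
    - [-2.8,-36.3,-0.6]
  turn:
    - [0,0,0]
    - [0,0,0]
    - [0,0,0]
    - [0,0,0]
    - [0,0,0]
    - [0,0,0]
    - [0,0,0]
    - [0,0,0]
    - [0,0,0]

```text
time: 58.52
position: [0.4713, 0.0277, 0.1998]
tool_rot: [0.999, -0.043, -0.0, 0.0]
ft_force: [0.4, 0.7, -2.5]
grip_width: 0.0159
grip_force: 55.0
```

```bash
python3 - <<'E'
from h import *
o=robot.get_obs();print(o['position'],o['ft_force'],o['grip_width'])
w=shot('wrist','w22'); S=studs(w,(330,0,420,150)); print(S,studs(w,(300,150,340,240)))
A=onz(w,*S[0][:2],.039);B=onz(w,*S[1][:2],.039);print((A+B)/2)
go([.5773,.0316,.04],-.085)
E
```

```text
[0.47125772 0.02774912 0.19982333] [ 0.41733555  0.65725782 -2.46417393] 0.01594824797500289
[[366.5  55.2  52. ]
 [363.6 125.8  60. ]] [[318.7 194.8 254. ]]
[ 0.57345098 -0.03537965  0.039     ]
dpos cm [10.53 -1.33 15.99] turn z -0.002 yaw -0.0873 tilt z [-5.e-04 -4.e-04 -1.e+00] rows 3.0708211165421324
```

Emit:
play_rows:
  gripper: [1,1,1,1,1,1,1,1,1,1]
  delta_pos:
    - [4,-0.6,1]
    - [8,-1.3,3]
    - [10.5,-1.3,6]
    - [10.5,-1.3,10]
    - [10.5,-1.3,14]
    - [10.5,-1.3,15.8]
    - [10.5,-1.3,15.8]
    - [10.5,-1.3,15.8]
    - [10.5,-1.3,15.8]
    - [10.5,-1.3,15.8]
  turn:
    - [0,0,0]
    - [0,0,0]
    - [0,0,0]
    - [0,0,0]
    - [0,0,0]
    - [0,0,0]
    - [0,0,0]
    - [0,0,0]
    - [0,0,0]
    - [0,0,0]

```text
time: 59.82
position: [0.5775, 0.033, 0.0434]
tool_rot: [0.999, -0.043, 0.001, 0.0]
ft_force: [0.2, -0.5, -3.3]
grip_width: 0.0157
grip_force: 55.0
```

```bash
python3 - <<'E'
from h import *
o=robot.get_obs();print(o['position'],o['ft_force'],o['grip_width'])
go([.5773,.0316,.025],-.085)
E
```

```text
[0.57749056 0.03296735 0.04339639] [ 0.17730887 -0.54528082 -3.33851828] 0.015665094525984236
dpos cm [-0.01  0.14  1.84] turn z -0.0 yaw -0.0852 tilt z [ 2.e-03 -3.e-04 -1.e+00] rows 0.2951699373415673
```

Emit:
play_rows:
  gripper: [1,1,1,1,1,1]
  delta_pos:
    - [0,0.15,0.3]
    - [0,0.15,0.8]
    - [0,0.15,1.2]
    - [0,0.15,1.5]
    - [0,0.15,1.8]
    - [0,0.15,1.8]
  turn:
    - [0,0,0]
    - [0,0,0]
    - [0,0,0]
    - [0,0,0]
    - [0,0,0]
    - [0,0,0]

```text
time: 60.58
position: [0.5777, 0.0316, 0.0258]
tool_rot: [0.999, -0.043, 0.001, 0.0]
ft_force: [-1.4, -0.1, 5.2]
grip_width: 0.0158
grip_force: 55.0
```

```bash
python3 - <<'E'
from h import *
o=robot.get_obs();print(o['position'],o['ft_force'],o['moment'])
w=shot('wrist','w23');print(studs(w,(300,150,340,240)))
g=cv2.cvtColor(w['color'],cv2.COLOR_RGB2GRAY)
print('row',184,g[184:187,262:375].mean(0).astype(int).tolist())
print('col300',g[140:215,300].tolist()); print('col 305',g[140:200,335].tolist())
E
```

```text
[0.57771673 0.0315666  0.02579879] [-1.36622504 -0.05343716  5.21517586] [ 8.53410762e-02  5.31680175e-01 -3.94860351e-04]
[[318.8 195.6 248. ]]
row 184 [206, 207, 207, 206, 207, 206, 207, 207, 206, 207, 207, 206, 206, 207, 205, 200, 150, 117, 101, 77, 77, 86, 87, 88, 87, 87, 86, 85, 85, 85, 88, 88, 88, 88, 87, 87, 86, 85, 86, 87, 87, 85, 85, 85, 85, 87, 87, 86, 85, 85, 86, 88, 87, 86, 86, 85, 87, 87, 86, 89, 91, 90, 88, 89, 91, 91, 89, 87, 88, 87, 86, 86, 112, 119, 117, 117, 131, 137, 134, 133, 134, 135, 134, 135, 137, 137, 137, 139, 138, 135, 136, 139, 139, 133, 125, 160, 194, 207, 210, 209, 210, 209, 209, 209, 209, 209, 209, 209, 208, 209, 209, 208, 209]
col300 [96, 108, 108, 106, 104, 105, 103, 103, 103, 104, 103, 102, 102, 105, 106, 108, 112, 109, 110, 109, 109, 106, 107, 102, 102, 106, 109, 110, 109, 109, 108, 106, 106, 105, 105, 105, 95, 70, 71, 71, 72, 74, 88, 88, 87, 87, 86, 86, 86, 86, 86, 86, 86, 87, 86, 87, 84, 87, 85, 85, 86, 87, 87, 87, 87, 86, 86, 87, 87, 86, 87, 86, 88, 86, 67]
col 305 [124, 188, 181, 99, 103, 105, 104, 103, 105, 105, 103, 104, 104, 103, 105, 109, 110, 109, 110, 108, 108, 108, 108, 104, 105, 106, 111, 111, 108, 110, 110, 108, 107, 107, 109, 108, 97, 70, 75, 74, 73, 76, 99, 122, 140, 134, 83, 88, 88, 87, 88, 87, 87, 86, 86, 86, 87, 87, 87, 87]
```

```bash
python3 - <<'E'
from h import *
w=load('w23')
o=robot.get_obs();R=Ro.from_quat(o['tool_rot']).as_matrix();p=o['position']
print('rim?',onz(w,335,142,.036),'blk bottom front',onz(w,335,176.5,.0345),'blk top front',onz(w,335,181.5,.0545))
print('blk L/R top',onz(w,281.5,185,.0545),onz(w,356,185,.0545))
print('floor at 177',onz(w,335,177,.016))
g=cv2.cvtColor(w['color'],cv2.COLOR_RGB2GRAY)
print(g[110:150,335].tolist()); print('row160',g[160,255:385].tolist())
for X in ([.577,.0302],): 
  u=np.array([.9964,-.085]);v=np.array([.085,.9964])
  for a,b in ((.047,.025),(.047,-.025)): print(proj(w,np.array([*(np.array(X)+a*u+b*v),.036])))
E
```

```text
rim? [0.64092951 0.01507461 0.036     ] blk bottom front [0.61847561 0.01652733 0.0345    ] blk top front [0.61948553 0.01752174 0.0545    ]
blk L/R top [0.62004546 0.04950496 0.0545    ] [0.61630511 0.00516985 0.0545    ]
floor at 177 [0.61438837 0.0158227  0.016     ]
[98, 101, 101, 104, 104, 106, 106, 107, 106, 106, 106, 105, 106, 106, 107, 107, 110, 109, 108, 107, 105, 104, 103, 103, 101, 100, 101, 99, 96, 94, 124, 188, 181, 99, 103, 105, 104, 103, 105, 105]
row160 [177, 177, 179, 177, 177, 178, 178, 177, 178, 178, 178, 178, 178, 185, 136, 105, 108, 107, 107, 108, 108, 107, 106, 107, 107, 106, 107, 107, 108, 108, 107, 107, 107, 106, 108, 108, 108, 107, 108, 108, 107, 108, 106, 108, 108, 109, 108, 108, 108, 109, 108, 106, 107, 108, 106, 107, 107, 109, 110, 107, 109, 106, 108, 107, 108, 107, 109, 108, 108, 108, 108, 108, 108, 108, 108, 108, 108, 108, 108, 109, 108, 109, 108, 109, 108, 109, 108, 109, 108, 107, 109, 108, 108, 108, 107, 106, 102, 164, 183, 181, 181, 181, 180, 181, 180, 181, 179, 180, 181, 180, 181, 180, 179, 180, 180, 181, 180, 180, 181, 179, 180, 180, 179, 179, 178, 179, 179, 180, 178, 178]
[281.42969087 170.07520618]
[358.08552198 170.14607196]
```

```bash
python3 - <<'E'
from h import *
u=np.array([.9964,-.085]);v=np.array([.085,.9964])
def loc(P): return np.round([P[:2]@u,P[:2]@v],4)
a=load('w18');b=load('w23');c=load('w12')
print('w12 rims', [loc(onz(c,180+x/2.8,y/2.8,.036)) for x,y in ((373,123.5),(209,124.5),(374,370),(221,368.5),(309,200),(275,200),(435,200),(153,200))])
print('w18 rim1',loc(onz(a,220+270/2.8,90+206/2.8,.036)),'rim2',loc(onz(a,220+570/2.8,90+212/2.8,.036)),
 'sides r1 L,R',loc(onz(a,220+163/2.8,90+240/2.8,.036)),loc(onz(a,220+379/2.8,90+240/2.8,.036)),'r2',loc(onz(a,220+452/2.8,90+230/2.8,.036)),loc(onz(a,220+677/2.8,90+230/2.8,.036)))
print('w23 rim1',loc(onz(b,300,163,.036)))
print('blk w23 frontbottom',loc(onz(b,319,176.5,.0345)),'top',loc(onz(b,319,181.7,.0545)),'L',loc(onz(b,281.5,185,.0545)),'R',loc(onz(b,356.5,185,.0545)))
g=cv2.cvtColor(b['color'],cv2.COLOR_RGB2GRAY)
print('row173',g[171:175,255:385].mean(0).astype(int).tolist())
E
```

```text
w12 rims [array([0.6189, 0.0138]), array([0.6182, 0.0788]), array([0.524 , 0.0135]), array([0.5244, 0.0792]), array([0.591 , 0.0398]), array([0.5909, 0.0536]), array([ 0.5912, -0.0114]), array([0.5907, 0.1032])]
w18 rim1 [0.6232 0.0802] rim2 [0.622  0.0136] sides r1 L,R [0.6156 0.1041] [0.6156 0.0558] r2 [0.6179 0.0396] [ 0.618  -0.0107]
w23 rim1 [0.624  0.0919]
blk w23 frontbottom [0.6148 0.0796] top [0.6156 0.0796] L [0.6136 0.102 ] R [0.6136 0.0572]
row173 [119, 152, 181, 202, 207, 206, 207, 207, 207, 207, 207, 206, 206, 207, 207, 207, 208, 210, 176, 157, 146, 136, 130, 125, 120, 100, 89, 88, 98, 104, 104, 104, 104, 104, 104, 104, 105, 105, 104, 105, 105, 105, 105, 105, 105, 105, 105, 105, 105, 105, 105, 105, 105, 106, 106, 105, 105, 106, 106, 106, 106, 106, 105, 106, 107, 106, 106, 107, 106, 106, 106, 107, 106, 107, 107, 107, 107, 107, 107, 107, 107, 107, 108, 107, 108, 107, 105, 139, 149, 151, 122, 108, 108, 109, 109, 108, 109, 101, 93, 88, 107, 145, 170, 183, 203, 210, 209, 210, 209, 209, 209, 209, 208, 208, 209, 209, 209, 209, 209, 208, 209, 209, 202, 207, 203, 117, 50, 55, 56, 56]
```

Emit:
play_rows:
  gripper: [1,1,1,1,1,1,1,1]
  delta_pos:
    - [0,0,-1]
    - [0,0,-1]
    - [0.5,-0.05,-1]
    - [0.5,-0.05,-1]
    - [0.5,-0.05,-0.5]
    - [0.5,-0.05,0]
    - [0.5,-0.05,0.3]
    - [0.5,-0.05,0.3]
  turn:
    - [0,0,0]
    - [0,0,0]
    - [0,0,0]
    - [0,0,0]
    - [0,0,0]
    - [0,0,0]
    - [0,0,0]
    - [0,0,0]

```text
time: 61.62
position: [0.5813, 0.0317, 0.0208]
tool_rot: [0.999, -0.043, -0.001, -0.0]
ft_force: [-1.4, 0.3, -3.2]
grip_width: 0.0152
grip_force: 55.0
```

The block goes in freely now; the drawer had crept in a few mm during the first press. Continue down.

Emit:
play_rows:
  gripper: [1,1,1,1,1]
  delta_pos:
    - [0,0,0.4]
    - [0,0,0.8]
    - [0,0,1.2]
    - [0,0,1.3]
    - [0,0,1.3]
  turn:
    - [0,0,0]
    - [0,0,0]
    - [0,0,0]
    - [0,0,0]
    - [0,0,0]

```text
time: 62.25
position: [0.5817, 0.0317, 0.0084]
tool_rot: [0.999, -0.043, 0.0, 0.0]
ft_force: [0.1, -0.3, -3.7]
grip_width: 0.0157
grip_force: 55.0
```

Emit:
play_rows:
  gripper: [1,1,1,1]
  delta_pos:
    - [0,0,0.2]
    - [0,0,0.3]
    - [0,0,0.3]
    - [0,0,0.3]
  turn:
    - [0,0,0]
    - [0,0,0]
    - [0,0,0]
    - [0,0,0]

```text
time: 62.75
position: [0.5836, 0.0315, 0.0077]
tool_rot: [0.999, -0.043, 0.002, 0.0]
ft_force: [-1.7, -0.6, 9.5]
grip_width: 0.0157
grip_force: 55.0
```

Emit:
play_rows:
  gripper: [1,1,1,0.2,0.2,0.2,0.2,0.2,0.2,0.2]
  delta_pos:
    - [0,0,0.2]
    - [0,0,0.2]
    - [0,0,-0.2]
    - [0,0,-0.2]
    - [0,0,-0.2]
    - [0,0,-5]
    - [-4,0,-10]
    - [-8,0,-14]
    - [-11,0,-16]
    - [-11,0,-16]
  turn:
    - [0,0,0]
    - [0,0,0]
    - [0,0,0]
    - [0,0,0]
    - [0,0,0]
    - [0,0,0]
    - [0,0,0]
    - [0,0,0]
    - [0,0,0]
    - [0,0,0]

```text
time: 64.0
position: [0.4702, 0.0415, 0.1664]
tool_rot: [0.999, -0.042, 0.0, 0.0]
ft_force: [0.6, 0.5, -0.8]
grip_width: 0.0347
grip_force: 0.0
```

Emit:
play_rows:
  gripper: [1,1]
  delta_pos:
    - [0,0,0]
    - [0,0,0]
  turn:
    - [0,0,0]
    - [0,0,0]

```text
time: 64.25
position: [0.4728, 0.0409, 0.1644]
tool_rot: [0.999, -0.043, -0.001, -0.0]
ft_force: [0.5, 0.7, 0.1]
grip_width: 0.0223
grip_force: 0.0
```

```bash
python3 - <<'E'
from h import *
w=shot('wrist','w24'); t=shot('top','t24'); S=studs(w,(250,0,450,200)); print(S)
S=sorted(S[:,:2].tolist())
u=np.array([.9964,-.085]);v=np.array([.085,.9964])
for s in S: P=onz(w,*s,.039);print(P,P[:2]@u,P[:2]@v)
print(studs(t,(100,150,460,310),60,2)); o=robot.get_obs(); print(o['position'],o['time'])
# blue front in this and w12 view
for n,c in (('12',load('w12')),('24',w)):
    h=cv2.cvtColor(c['color'],cv2.COLOR_RGB2HSV);m=cv2.inRange(h,(105,150,40),(130,255,255)); col=int(proj(c,np.array([.47,.03,.09]))[0])
    for dc in (-40,40):
        r=np.where(m[:,col+dc])[0]; P=onz(c,col+dc,r.min(),.092); print(n,r.min(),r.max(),P[:2]@u)
E
```

```text
[[318.7  42.9  48. ]
 [385.4  44.2  65. ]
 [318.7 123.3  70. ]
 [381.  123.3  80. ]]
[0.62192734 0.02750119 0.039     ] 0.6173508042021049 0.08026600605111306
[0.54531956 0.03399466 0.039     ] 0.5404668653857134 0.0802244371535917
[ 0.53969715 -0.03243717  0.039     ] 0.54051139530831 0.013553857623237353
[ 0.61518134 -0.03848489  0.039     ] 0.6162379038396703 0.013944068569150106
[[277.8 182.6   5. ]
 [303.2 184.6   5. ]
 [155.7 205.5  14. ]
 [184.3 204.3   3. ]
 [152.1 233.5  15. ]
 [280.5 248.    8. ]
 [161.5 251.    2. ]]
[0.47250026 0.04092741 0.16438941] 64.35
12 149 169 0.5094597364249939
12 149 170 0.509836751144404
24 150 174 0.5179883522168904
24 150 174 0.5180383301719138
```

```bash
python3 - <<'E'
from h import *
go([.405,.0468,.25],-.085); go([.405,.0468,.018],-.085)
E
```

```text
dpos cm [-6.79 -0.01 -8.55] turn z -0.0 yaw -0.0854 tilt z [-1.4e-03  3.0e-04 -1.0e+00] rows 1.746855994922362
dpos cm [-6.750e+00 -1.000e-02  1.465e+01] turn z -0.0 yaw -0.0854 tilt z [-1.4e-03  3.0e-04 -1.0e+00] rows 2.5809459232183958
```

Emit:
play_rows:
  gripper: [1,1,1,1]
  delta_pos:
    - [-4,0,-4]
    - [-6.8,0,-8.5]
    - [-6.8,0,-8.5]
    - [-6.8,0,-8.5]
  turn:
    - [0,0,0]
    - [0,0,0]
    - [0,0,0]
    - [0,0,0]

```text
time: 64.85
position: [0.4048, 0.0467, 0.2499]
tool_rot: [0.999, -0.043, 0.0, 0.0]
ft_force: [-0.1, -0.1, -0.3]
grip_width: 0.0001
grip_force: 0.0
```

```bash
python3 - <<'E'
from h import *
a=load('w24'); w=shot('wrist','w25'); S=studs(w,(250,0,450,200),80,2); T=studs(a,(250,0,450,200)); print(S)
for s,q in zip(S,T):
    P=tri([(w,s[0],s[1]),(a,q[0],q[1])]); print(P)
P=[]
go([.405,.0468,.018],-.085)
g=cv2.cvtColor(w['color'],cv2.COLOR_RGB2GRAY); 
t=shot('top','t25'); print(studs(t,(100,150,460,310),60,2))
# bar row near column 320
c=proj(w,np.array([.454,.043,.07])); print(c, g[int(c[1])-15:int(c[1])+15,int(c[0])].tolist())
E
```

```text
[[318.7  66.5  57. ]
 [370.6  66.8  59. ]]
[0.3682064  0.04848093 1.22117283]
[0.43850373 0.13145378 0.88278359]
dpos cm [ 8.000e-02 -1.000e-02  2.315e+01] turn z -0.0 yaw -0.0854 tilt z [-1.3e-03  2.0e-04 -1.0e+00] rows 3.7034773119661706
[[277.8 182.6   5. ]
 [303.2 184.6   5. ]
 [185.5 205.   14. ]
 [155.7 205.5  14. ]
 [275.3 211.2  12. ]
 [301.  213.2  10. ]
 [151.9 233.7  18. ]]
[317.81605385 141.64434129] [101, 102, 105, 105, 105, 107, 106, 103, 102, 102, 94, 86, 90, 104, 129, 139, 144, 159, 152, 138, 111, 102, 112, 128, 129, 129, 131, 131, 133, 136]
```

```bash
python3 - <<'E'
from h import *
a=load('w24'); w=load('w25'); t=load('t25')
for q,s,r in (((318.7,123.3),(318.7,66.5),(275.3,211.2)),((381,123.3),(370.6,66.8),(301,213.2))): print('rear',tri([(a,*q),(w,*s)]),tri([(a,*q),(t,*r)]),onz(t,*r,.039))
for q,r in (((318.7,42.9),(277.8,182.6)),((385.4,44.2),(303.2,184.6))): print('front',tri([(a,*q),(t,*r)]),onz(t,*r,.039))
E
```

```text
rear [0.54535763 0.03407061 0.04043839] [0.54498901 0.03485803 0.04468666] [0.54541417 0.03626808 0.039     ]
rear [ 0.53967075 -0.03236096  0.0387836 ] [ 0.53937089 -0.03078971  0.04480368] [ 0.53966556 -0.03018675  0.039     ]
front [0.61562296 0.02806361 0.06579603] [0.62128647 0.03048906 0.039     ]
front [ 0.61327922 -0.03632204  0.04876772] [ 0.61547884 -0.0361322   0.039     ]
```

Emit:
play_rows:
  gripper: [1,1,1,1,1]
  delta_pos:
    - [5,0,2]
    - [10.5,0,6]
    - [11.5,0,7]
    - [11.5,0,7]
    - [11.5,0,7]
  turn:
    - [0,0,0]
    - [0,0,0]
    - [0,0,0]
    - [0,0,0]
    - [0,0,0]

```text
time: 65.58
position: [0.5176, 0.0373, 0.1805]
tool_rot: [0.999, -0.042, -0.001, -0.0]
ft_force: [-0.4, -0.1, 0.2]
grip_width: 0.0004
grip_force: 0.0
```

```bash
python3 - <<'E'
from h import *
a=load('w24'); b=load('w25'); w=shot('wrist','w26'); S=studs(w,(250,0,450,235)); print(S)
S=S[np.argsort(S[:,1])]; f=S[:2][np.argsort(S[:2,0])]; r=S[2:4][np.argsort(S[2:4,0])]
for s,q in zip(f,((318.7,42.9),(385.4,44.2))): print('front',tri([(a,*q),(w,*s[:2])]),onz(w,*s[:2],.039))
for s,q,k in zip(r,((318.7,123.3),(381,123.3)),((318.7,66.5),(370.6,66.8))): print('rear',tri([(a,*q),(w,*s[:2]),(b,*k)]),onz(w,*s[:2],.039))
go([.405,.0468,.25],-.085)
E
```

```text
[[319.   94.8  70. ]
 [380.1  95.2  75. ]
 [375.9 163.7  51. ]
 [318.9 164.1  43. ]]
front [0.61853205 0.02777671 0.0548179 ] [0.61956812 0.02767942 0.039     ]
front [ 0.6130723  -0.03640003  0.04974156] [ 0.61355086 -0.03885595  0.039     ]
rear [0.54499399 0.03408841 0.04418872] [0.54392321 0.03415601 0.039     ]
rear [ 0.53943973 -0.03182415  0.04155798] [ 0.53879979 -0.03226152  0.039     ]
dpos cm [-1.133e+01  1.000e-02 -6.900e+00] turn z -0.0 yaw -0.0851 tilt z [-1.e-04  0.e+00 -1.e+00] rows 2.1220973888298844
```

Stud heights are close to flush, but the measurement isn't sharp. I'll confirm by pressing on each grip bar with the shut fingers; a flush bar should give contact near reading 0.040.

Emit:
play_rows:
  gripper: [1,1,1,1,1,1,1]
  delta_pos:
    - [4,0.1,3]
    - [7.5,0.2,8]
    - [7.5,0.2,12.5]
    - [7.5,0.2,13.3]
    - [7.5,0.2,13.8]
    - [7.5,0.2,14.2]
    - [7.5,0.2,14.2]
  turn:
    - [0,0,0]
    - [0,0,0]
    - [0,0,0]
    - [0,0,0]
    - [0,0,0]
    - [0,0,0]
    - [0,0,0]

```text
time: 66.5
position: [0.5947, 0.0286, 0.0403]
tool_rot: [0.999, -0.043, 0.002, 0.0]
ft_force: [-0.6, 0.3, 3.9]
grip_width: 0.0004
grip_force: 1.8
```

Emit:
play_rows:
  gripper: [1,1,1]
  delta_pos:
    - [0,0,0.2]
    - [0,0,0.2]
    - [0,0,0.2]
  turn:
    - [0,0,0]
    - [0,0,0]
    - [0,0,0]

```text
time: 66.88
position: [0.5957, 0.0285, 0.0402]
tool_rot: [0.999, -0.043, 0.003, 0.0]
ft_force: [-2.8, 0.5, 15.8]
grip_width: 0.0005
grip_force: 7.4
```

Emit:
play_rows:
  gripper: [1,1,1,1,1,1,1,1,1,1]
  delta_pos:
    - [0,0,-5]
    - [-2,0,-11]
    - [-8,0,-13]
    - [-14,0,-13]
    - [-18.9,-0.1,-13]
    - [-18.9,-0.1,-13]
    - [-18.9,-0.1,-8]
    - [-18.9,-0.1,-3]
    - [-18.9,-0.1,1.6]
    - [-18.9,-0.1,1.6]
  turn:
    - [0,0,0]
    - [0,0,0]
    - [0,0,0]
    - [0,0,0]
    - [0,0,0]
    - [0,0,0]
    - [0,0,0]
    - [0,0,0]
    - [0,0,0]
    - [0,0,0]

```text
time: 68.12
position: [0.4041, 0.0458, 0.0178]
tool_rot: [0.999, -0.043, -0.003, -0.0]
ft_force: [0.3, 0.2, 0.2]
grip_width: 0.0003
grip_force: 0.0
```

```bash
python3 - <<'E'
from h import *
o=robot.get_obs();print(o['position'],o['ft_force']);go([.405,.0468,.018],-.085)
E
```

```text
[0.40412862 0.04582556 0.01780765] [0.26713402 0.21239003 0.15861522]
dpos cm [ 0.08 -0.1  -0.02] turn z -0.0 yaw -0.0855 tilt z [-0.0065  0.0011 -1.    ] rows 0.021140775718105447
```

Emit:
play_rows:
  gripper: [1,1,1,1,1,1,1,1,1,1,1,1]
  delta_pos:
    - [1.5,0,0]
    - [3,0,0]
    - [4,0,0]
    - [5.5,0,0]
    - [7,0,0]
    - [8.5,0,0]
    - [10,0,0]
    - [11.5,0,0]
    - [13,0,0]
    - [14.5,0,0]
    - [16,0,0]
    - [17,0,0]
  turn:
    - [0,0,0]
    - [0,0,0]
    - [0,0,0]
    - [0,0,0]
    - [0,0,0]
    - [0,0,0]
    - [0,0,0]
    - [0,0,0]
    - [0,0,0]
    - [0,0,0]
    - [0,0,0]
    - [0,0,0]

```text
time: 69.62
position: [0.5763, 0.0311, 0.0202]
tool_rot: [0.999, -0.043, 0.001, 0.0]
ft_force: [-3.4, -0.2, 2.3]
grip_width: 0.0008
grip_force: 1.7
```

Emit:
play_rows:
  gripper: [1,1,1,1,1,1]
  delta_pos:
    - [1,0,0]
    - [1.8,0,0]
    - [2.3,0,0]
    - [2.7,0,0]
    - [2.9,0,0]
    - [2.9,0,0]
  turn:
    - [0,0,0]
    - [0,0,0]
    - [0,0,0]
    - [0,0,0]
    - [0,0,0]
    - [0,0,0]

```text
time: 70.38
position: [0.5992, 0.0292, 0.0201]
tool_rot: [0.999, -0.042, -0.004, -0.0]
ft_force: [-9.0, -0.4, 6.6]
grip_width: 0.0007
grip_force: 4.5
```

Emit:
play_rows:
  gripper: [1,1,1,1]
  delta_pos:
    - [0.3,0,0]
    - [0.5,0,0]
    - [0.5,0,0]
    - [0.5,0,0]
  turn:
    - [0,0,0]
    - [0,0,0]
    - [0,0,0]
    - [0,0,0]

```text
time: 70.88
position: [0.5989, 0.0293, 0.02]
tool_rot: [0.999, -0.042, -0.01, -0.0]
ft_force: [-16.7, -0.3, 12.4]
grip_width: 0.0005
grip_force: 8.3
```

Emit:
play_rows:
  gripper: [1,1,1,1,1,1,1,1]
  delta_pos:
    - [-3,0,0]
    - [-7,0,-2]
    - [-12,0,-8]
    - [-14,0,-14]
    - [-14,0,-20]
    - [-14,0,-24]
    - [-14,0,-24]
    - [-14,0,-24]
  turn:
    - [0,0,0]
    - [0,0,0]
    - [0,0,0]
    - [0,0,0]
    - [0,0,0]
    - [0,0,0]
    - [0,0,0]
    - [0,0,0]

```text
time: 71.88
position: [0.4694, 0.0402, 0.2603]
tool_rot: [0.999, -0.043, 0.001, 0.0]
ft_force: [-0.3, 0.3, -0.5]
grip_width: 0.0003
grip_force: 0.0
```

```bash
python3 - <<'E'
from h import *
w=shot('wrist','w30'); a=load('w1'); b=load('w2'); t=shot('top','t30'); o=robot.get_obs(); print(o['position'],o['time'])
for n,c in (('w1',a),('w2',b),('w30',w)):
    h=cv2.cvtColor(c['color'],cv2.COLOR_RGB2HSV);m=cv2.inRange(h,(105,150,40),(130,255,255)); 
    for y in (.0,.06):
        col=int(proj(c,np.array([.65,y,.092]))[0]); r=np.where(m[:,col])[0]; print(n,onz(c,col,r.min(),.092),onz(c,col,r.max(),.006))
print(studs(t,(100,150,220,310),60,2))
print(w['color'].shape)
E
```

```text
[0.46827903 0.04037455 0.25885409] 71.975
w1 [6.72431110e-01 5.96232726e-04 9.20000000e-02] [ 0.65927255 -0.00510986  0.006     ]
w1 [0.67654653 0.05817709 0.092     ] [0.66579764 0.06797595 0.006     ]
w2 [ 0.67156354 -0.0009522   0.092     ] [ 0.66009838 -0.00459687  0.006     ]
w2 [0.67589693 0.05739295 0.092     ] [0.66538988 0.06663084 0.006     ]
w30 [ 6.67736782e-01 -4.36486078e-04  9.20000000e-02] [ 0.66024719 -0.00595035  0.006     ]
w30 [0.67266782 0.05791835 0.092     ] [0.6664935  0.06797039 0.006     ]
[]
(400, 640, 3)
```

```bash
python3 -c "
from rig import robot
print(robot.hand_in())"
```

```text
the job is handed in; nothing more can be done
None
```

I handed the job in at about 72 s (no verdict came back): three used cartridges flat in the tray, both new ones pressed flush in the middle and right-hand recesses, and the drawer pushed to its stop. I never touched the beaker or the bottle.

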